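# Set out the height steps on the calibration rail

## Task

Set out the four height pieces on the blue rail to check the measuring camera's focus: one piece on each round seat, centred and upright as it stands now, in order of height, with the tallest on the seat next to the red end post and the lowest at the other end. The drum was left on the wrong seat last time, so it has to move too. Leave the black lens cap where it lies.

Things in the scene. Friction and masses are not known exactly. Their poses are not given: they have to be found in the camera images.
- tall_block_mid (a point): steel gauge block standing on end, 35 x 9 x 50 mm (x, y, z): the tallest piece, 50 mm high; this point is its centre, 25 mm above its underside; x along its 35 mm width, y across its 9 mm thickness, z up. It tips over easily.
- clear_piece_mid (a point): clear acrylic block, 30 x 30 x 40 mm high, upright; this point is its centre, 20 mm above its underside; x and y square to its sides, z up
- drum_mid (a point): turned aluminium drum, round, 46 mm across and 30 mm high, with a hollow top; this point is its centre, 15 mm above its underside; z up. It starts standing on the leftmost seat.
- flat_block_mid (a point): small steel gauge block lying flat, 35 x 20 x 9 mm (x, y, z): the lowest piece, 9 mm high; this point is its centre, 4.5 mm above its underside; x along its 35 mm length, y across its 20 mm width, z up
- seat_1_top (a point): white-rimmed black round seat, 56 mm across and 3 mm high, fixed on the blue rail (rail 400 x 70 x 12 mm, seats 80 mm apart centre to centre, seat tops 15 mm above the cabinet top); this point is the centre of its top face, its x axis points across the rail (away from the robot) and its y axis along the rail, z up; leftmost of the four seen from the robot; the drum stands on it at the start
- seat_2_top (a point): white-rimmed black round seat, 56 mm across and 3 mm high, fixed on the blue rail (rail 400 x 70 x 12 mm, seats 80 mm apart centre to centre, seat tops 15 mm above the cabinet top); this point is the centre of its top face, its x axis points across the rail (away from the robot) and its y axis along the rail, z up; second from the left
- seat_3_top (a point): white-rimmed black round seat, 56 mm across and 3 mm high, fixed on the blue rail (rail 400 x 70 x 12 mm, seats 80 mm apart centre to centre, seat tops 15 mm above the cabinet top); this point is the centre of its top face, its x axis points across the rail (away from the robot) and its y axis along the rail, z up; third from the left
- seat_4_top (a point): white-rimmed black round seat, 56 mm across and 3 mm high, fixed on the blue rail (rail 400 x 70 x 12 mm, seats 80 mm apart centre to centre, seat tops 15 mm above the cabinet top); this point is the centre of its top face, its x axis points across the rail (away from the robot) and its y axis along the rail, z up; rightmost of the four. Behind the rail hangs a fixed monitor: its face is at least 100 mm beyond every seat centre, its lower edge 0.21 m above the cabinet top
- post_red_top (a point): red knobbed end post, 20 mm across and 25 mm high, fixed at one end of the blue rail, 60 mm beyond the centre of the end seat next to it (a like post in white stands at the other end; either may be at the left); this point is the centre of its top, 37 mm above the cabinet top
- cap: black lens cap, round, 83 mm across and 10 mm high, lying among the pieces on the green mat (the mat is 2 mm thick, fixed), not to be disturbed; origin at the centre of its underside, z up
Mind the look-alikes: they are no part of the job. Leave any green look-alike of the part that bears tall_block_mid alone.

How it is judged:
By the outcome, as a careful person would: the job done as asked, in the order asked, and still so for the second after the job is handed in, with the robot touching nothing.
It also fails if it takes over 96 s, if anything falls off the work surface, if the arm or the gripper's body presses on something with over 40 N, if the wrist force passes 120 N, or if a joint passes its speed limit or range.

## Robot

A 7-joint arm with a two-finger parallel gripper is mounted at the origin on a cart in front of the work surface, level with it; the furniture and walls round the work are solid. World frame = base frame: x ahead of the robot, y to its left, z up, the work surface at z = 0. Lengths are in m, angles in rad, forces in N, time in s.
With the tool pointing down it reaches from about 0.425 to 0.875 m from the base axis. Payload 4.7 kg.
Tool frame: the origin (TCP) lies midway between the tips of the shut fingers; the grasp point (between the pads) lies 19 mm behind it; z points along the fingers, x is the direction in which the jaws open and shut, and the axes are right-handed (so a half turn about z gives the same grasp; the last joint's range is limited). The gripper opens to 85 mm and grips with 20 to 120 N. Pads are 22 mm wide; open, the fingers measure 114 mm over their backs; the gripper's body (76 mm by 85 mm) begins 54 mm behind the grasp point. The pads swing forward as they close: fully open they stand 13 mm farther back than shut.
Start: joints at [0.014, 0.321, -0.07, 1.45, 0.023, 1.371, -0.057], TCP at [0.65, -0, 0.231] pointing down, gripper open.
Joint ranges: [-2.86, 2.86], [-0.3, 2.09], [-1.38, 1.24], [0.06, 2.45], [-1.56, 4.7], [0.09, 2.05], [-2.69, 2.69]. Speed limits (rad/s): [2.57, 2.57, 3.14, 3.14, 3.14, 3.14, 3.14].

## Interface

Orientations are given as a unit quaternion [w, x, y, z].
In Python, from workcell import r gives the robot as it stands.
- The arm moves only by the tool move_arm, never from a script. Its argument "increments" is text: rows parted by semicolons, each of 7 numbers parted by spaces: the shift along the tool's x, y, z in mm, then the turn, a rotation vector about the tool's x, y, z in degrees, then the finger opening in mm, from 0 to 85.4. In form: x y z wx wy wz claw; .... A call has exactly 5 rows; each row shifts and turns the commanded pose from where the row before left it, along the tool's axes as they then stand; what a row does not reach is not made up. A row lasts 1/10 s, in which the tool goes at most 50 mm and 8.59 degrees, less where a joint would pass 70% of its speed; a pose out of reach is approached as far as the arm can. A call with a gripper value outside its range is refused whole. The fingers move at their own pace and stop on an object; the grip force is fixed at half the most. Time passes only in rows, so rows that do not move let the fingers close, or fill a call up. It gives the time, the measured TCP pose, the force and the opening at its end, in the units of the state.
- r.observe(): the state, without advancing time (a new reading comes with each control period).
- r.camera(name): name is "scene" or "side" or "wrist"; returns the picture (400x640x3 uint8, blue, green, red); there is no depth.
- r.calibration(name): a dict with "K" (3x3 intrinsics, pixels), "dist_coeffs" ([k1, k2, p1, p2, k3] as OpenCV has them; the pictures are not rectified), "xyz" and "attitude" of the camera in the world; the wrist camera has in their place "hand_eye" (4x4, takes a point from camera to tool coordinates, whose origin is the TCP and whose axes are the tool frame's). Camera axes: x right, y down, z forward; pixel columns grow to the right and rows downward; lengths in m; the calibration is good to about 2 mm. A picture is of the moment at which its call begins: read the wrist's pose just before it. calibration takes no time and is no camera call.
- r.close_job(): hands the job in, once; it reports no verdict.
The state is a dict: "time": time; "joint_positions": joint angles; "qd": joint speeds; "joint_torque": joint torques, N m; "tcp_pos": TCP position; "ee_rot": TCP orientation; "force": force on the tool from outside, world axes, zero at the start; "moment": the same for the moment, N m; "grip_width": finger opening in m.
Only numpy, scipy, OpenCV 4.12 (cv2) and the standard library are available. Lean on these libraries where they do the work, as an engineer would, in place of code of your own. Each camera call takes 0.05 s, during which the arm holds its last target.

## Working session

There is one attempt and no reset: what is moved stays moved. The work goes in short steps, Python scripts to look and compute and a tool call to move; the robot and the scene stay as the last step left them, time stands still between calls to the robot, and variables do not carry over. Pictures are saved under pics/ and viewed, and the job is handed in when it is done.

Besides the shell and the picture viewer there is one more tool, called after ">>>" in YAML: its name, and indented under it one key for each argument. move_arm: Moves the arm, as the interface text tells. Its arguments: {"type":"object","properties":{"increments":{"type":"string"}},"required":["increments"]}

```bash
ls; mkdir -p pics
python3 - <<'E'
from workcell import r
import cv2,numpy as np
print(r.observe())
for n in ["scene","side","wrist"]:
    cv2.imwrite(f"pics/{n}0.png",r.camera(n)); print(n,r.calibration(n))
E
```

```text
pics
{'time': 0.0, 'joint_positions': array([ 0.01412989,  0.32183532, -0.07008559,  1.45169772,  0.02261618,
        1.37080998, -0.05690263]), 'qd': array([ 0.00101749,  0.00072298, -0.00033241,  0.00082429,  0.00026729,
        0.00244701, -0.00138873]), 'joint_torque': array([-1.25131752e-03, -4.93579853e+01, -3.82724963e-01, -3.14334905e+01,
        1.30020955e-02,  1.12603378e-02,  4.26072404e-06]), 'tcp_pos': array([ 6.49446794e-01, -7.44209192e-05,  2.30204115e-01]), 'ee_rot': array([ 5.79100140e-05,  9.99999518e-01,  1.29811843e-06, -9.79936334e-04]), 'force': array([-0.45329372,  0.49127933, -0.32499786]), 'moment': array([-0.00576482,  0.01541292, -0.04569945]), 'grip_width': 0.08576434381601307}
scene {'K': array([[362.79146297,   0.        , 315.15093838],
       [  0.        , 362.79146297, 200.14950245],
       [  0.        ,   0.        ,   1.        ]]), 'dist_coeffs': array([-0.02841668,  0.        ,  0.        ,  0.        ,  0.        ]), 'xyz': array([0.13734391, 0.62004779, 0.53226552]), 'attitude': array([ 0.13942823, -0.24967351,  0.84642804, -0.44920205])}
si
[... 277 characters left out ...]
7460355, 0.62135084]), 'attitude': array([ 0.09342681, -0.23623641,  0.88474964, -0.39074526])}
wrist {'K': array([[308.94285406,   0.        , 322.35305875],
       [  0.        , 308.94285406, 205.17582622],
       [  0.        ,   0.        ,   1.        ]]), 'dist_coeffs': array([0.00514107, 0.        , 0.        , 0.        , 0.        ]), 'hand_eye': array([[ 9.99999690e-01,  6.51709398e-04,  4.42586517e-04,
        -4.41783044e-05],
       [-7.51147184e-04,  9.58132783e-01,  2.86323256e-01,
        -7.34606153e-02],
       [-2.37457094e-04, -2.86323499e-01,  9.58132975e-01,
        -1.42198092e-01],
       [ 0.00000000e+00,  0.00000000e+00,  0.00000000e+00,
         1.00000000e+00]])}
```

View pics/scene0.png

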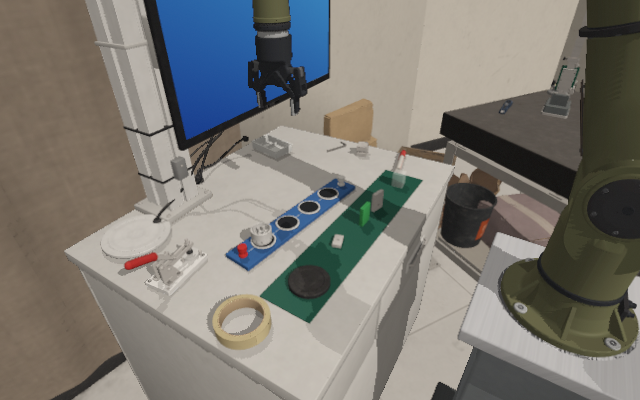

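View pics/side0.png

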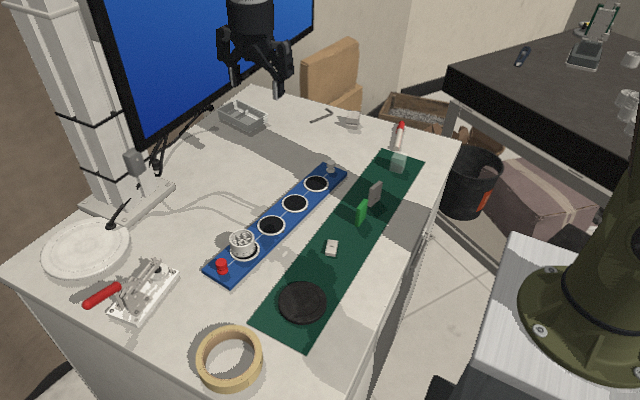

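View pics/wrist0.png

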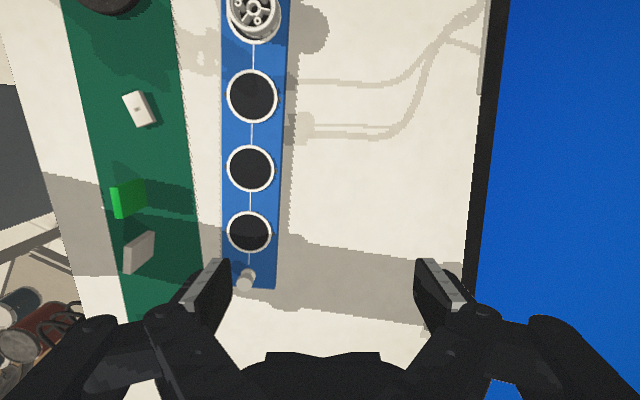

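Red post is at the left, so the order is tall→seat 1, clear→seat 2, drum→seat 3, flat→seat 4. In the wrist picture: drum at (253,8), seats at (251,97), (250,169) and (249,232), flat block (139,108), green look-alike (127,199), tall grey block (138,252). The clear piece is only in the side view, at (398,162).

```bash
cat > h.py <<'E'
import numpy as np,cv2
from scipy.spatial.transform import Rotation as R
from workcell import r
def q2R(q): return R.from_quat([q[1],q[2],q[3],q[0]]).as_matrix()
def campose(n,obs=None):
    c=r.calibration(n)
    if n!="wrist": T=np.eye(4);T[:3,:3]=q2R(c["attitude"]);T[:3,3]=c["xyz"]
    else:
        o=obs or r.observe();W=np.eye(4);W[:3,:3]=q2R(o["ee_rot"]);W[:3,3]=o["tcp_pos"];T=W@c["hand_eye"]
    return c["K"],c["dist_coeffs"],T
def ray(cp,px):
    K,d,T=cp
    u=cv2.undistortPoints(np.array(px,float).reshape(-1,1,2),K,d)[:,0]
    v=np.c_[u,np.ones(len(u))]@T[:3,:3].T
    return T[:3,3],v
def onz(cp,px,z):
    o,v=ray(cp,px); t=(z-o[2])/v[:,2]; return o+v*t[:,None]
def proj(cp,P):
    K,d,T=cp; Ti=np.linalg.inv(T)
    return cv2.projectPoints(np.array(P,float).reshape(-1,1,3),cv2.Rodrigues(Ti[:3,:3])[0],Ti[:3,3],K,d)[0][:,0]
def yaw(o=None):
    M=q2R((o or r.observe())["ee_rot"]); return np.degrees(np.arctan2(M[1,0],M[0,0]))
def shot(n,f):
    o=r.observe(); im=r.camera(n); cv2.imwrite("pics/"+f,im); return im,campose(n,o)
def crop(im,x0,y0,w,h,s,f): cv2.imwrite("pics/"+f,cv2.resize(im[y0:y0+h,x0:x0+w],None,fx=s,fy=s,interpolation=cv2.INTER_CUBIC))
E
python3 - <<'E'
from h import *
np.set_printoptions(precision=4,suppress=True)
cw=campose("wrist"); cs=campose("side"); cc=campose("scene")
print("wrist seats",onz(cw,[[251,97],[250,169],[249,232]],.015))
print("side seats",onz(cs,[[243,249],[271,225],[295,203],[316,184]],.015))
print("scene seats",onz(cc,[[262,241],[287,223],[309,207],[328,193]],.015))
print("flat w,s",onz(cw,[[139,108]],.011),onz(cs,[[332,245]],.011))
print("tall w",onz(cw,[[138,252]],.027), onz(cs,[[375,195]],.03))
print("green",onz(cw,[[127,199]],.027)); print("clear",onz(cs,[[398,170]],.002))
print("cap",onz(cs,[[302,303]],.012)); print('redpost',onz(cs,[[221,262]],.03))
im=cv2.imread("pics/side0.png"); crop(im,300,110,160,120,5,"side0c.png")
im=cv2.imread("pics/wrist0.png"); crop(im,60,60,220,220,2.7,"wrist0c.png")
E
```

```text
wrist seats [[ 0.5713  0.0899  0.015 ]
 [ 0.5649  0.0105  0.015 ]
 [ 0.5584 -0.0683  0.015 ]]
side seats [[ 0.5797  0.1715  0.015 ]
 [ 0.5694  0.092   0.015 ]
 [ 0.5617  0.012   0.015 ]
 [ 0.5538 -0.0653  0.015 ]]
scene seats [[ 0.575   0.1761  0.015 ]
 [ 0.5676  0.0946  0.015 ]
 [ 0.5606  0.0129  0.015 ]
 [ 0.5543 -0.0671  0.015 ]]
flat w,s [[0.4448 0.0782 0.011 ]] [[0.441  0.0743 0.011 ]]
tall w [[ 0.4242 -0.0899  0.027 ]] [[ 0.4205 -0.0817  0.03  ]]
green [[ 0.4229 -0.0227  0.027 ]]
clear [[ 0.4186 -0.2237  0.002 ]]
cap [[0.4242 0.217  0.012 ]]
redpost [[0.5862 0.2259 0.03  ]]
```

View pics/side0c.png

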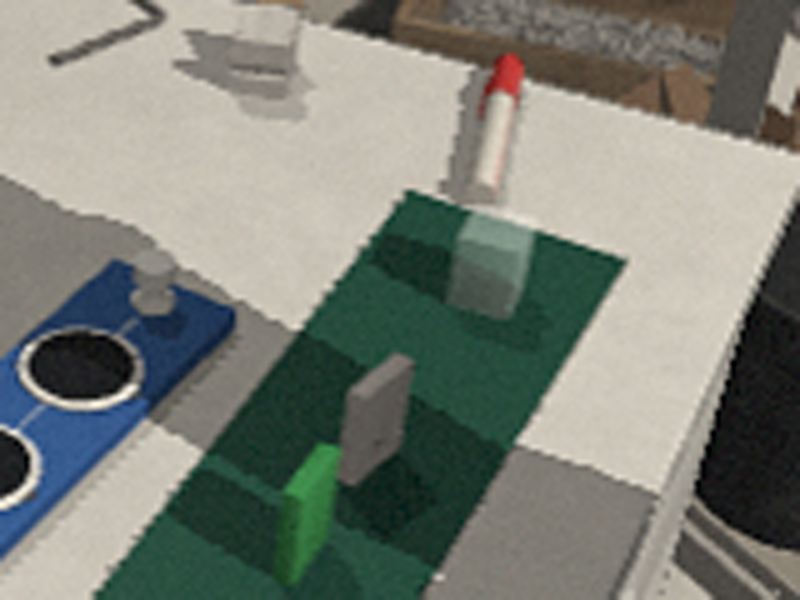

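View pics/wrist0c.png

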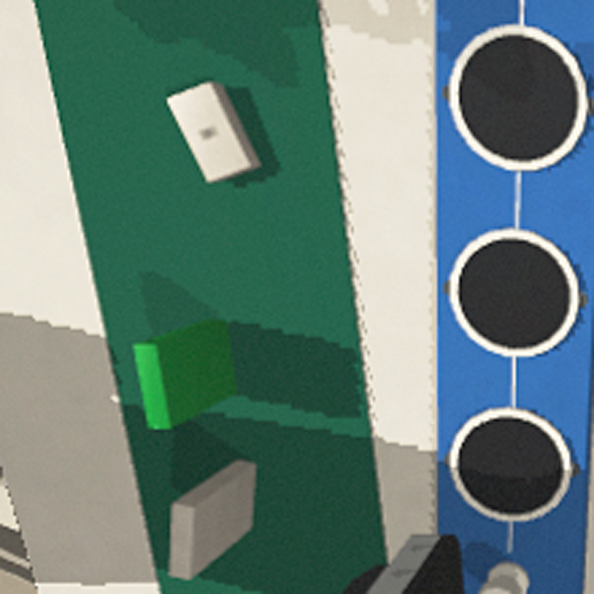

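>>> move_arm:
  increments: "-15 -34 4 0 0 1 85;-15 -34 4 0 0 1 85;-15 -34 4 0 0 1 85;-15 -34 4 0 0 1 85;-15 -34 4 0 0 0.7 85"

```text
time: 0.65
tcp_pos: [0.5801, 0.1736, 0.2109]
ee_rot: [0.0, 0.999, -0.041, -0.0]
force: [0.2, 0.0, 0.8]
grip_width: 0.0846
```

Run:
```python
from h import *
im,c=shot("wrist","w1.png"); o=r.observe(); print(o["tcp_pos"],yaw(o),o["time"])
```

```text
[0.57648624 0.18252518 0.21026279] -4.205991260172386 0.7
```

View pics/w1.png

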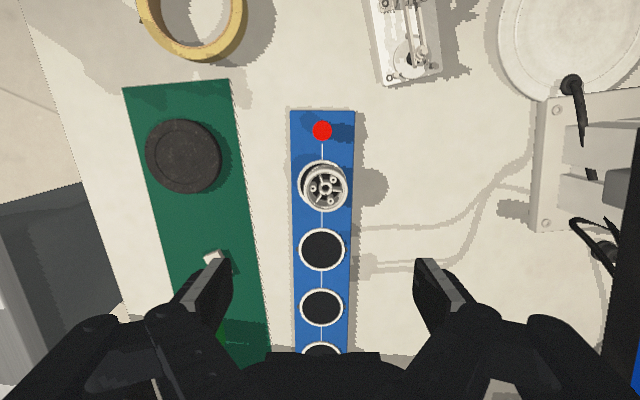

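```bash
cat >> h.py <<'E'
def blobs(im,mask,amin,amax):
    out=[]
    for c in cv2.findContours(mask,cv2.RETR_EXTERNAL,cv2.CHAIN_APPROX_NONE)[0]:
        a=cv2.contourArea(c)
        if amin<a<amax: out.append((a,c))
    return out
def blue(im):
    h=cv2.cvtColor(im,cv2.COLOR_BGR2HSV); return cv2.inRange(h,(100,120,40),(118,255,255))
def seats(im,cp):
    """white rim+black discs = holes in blue rail; returns world centre at z=.015 + radius"""
    m=cv2.morphologyEx(blue(im),cv2.MORPH_CLOSE,np.ones((3,3)))
    cs,hi=cv2.findContours(m,cv2.RETR_CCOMP,cv2.CHAIN_APPROX_NONE)
    out=[]
    for c,hh in zip(cs,hi[0]):
        if hh[3]>=0 and cv2.contourArea(c)>300:
            P=onz(cp,cv2.convexHull(c)[:,0],.015)
            (x,y),rad=cv2.minEnclosingCircle((P[:,:2]*1000).astype(np.float32))
            e=cv2.fitEllipse(c)[0]; q=onz(cp,[e],.015)[0]
            out.append((q[0],q[1],rad,e))
    return out
E
python3 - <<'E'
from h import *
np.set_printoptions(precision=4,suppress=True)
im,c=shot("wrist","w2.png"); o=r.observe(); print(o["tcp_pos"],yaw(o),o["time"])
for s in seats(im,c): print(s)
h=cv2.cvtColor(im,cv2.COLOR_BGR2HSV)
red=cv2.inRange(h,(0,150,80),(8,255,255))|cv2.inRange(h,(172,150,80),(180,255,255))
for a,k in blobs(im,red,30,2000): e=cv2.fitEllipse(k)[0]; print("red",a,e,onz(c,[e],.035))
crop(im,270,90,110,130,4.5,"w2c.png")
E
```

```text
[0.5776 0.1801 0.2105] -4.126319586413223 0.75
(np.float64(0.5649267192664226), np.float64(0.012550493707200877), 31.819454193115234, (323.53973388671875, 313.91595458984375))
(np.float64(0.5717709137359233), np.float64(0.09188335303962525), 31.8026180267334, (324.501708984375, 256.6873474121094))
(np.float64(0.5799439432328543), np.float64(0.1688307349166814), 32.704002380371094, (326.9109802246094, 194.10264587402344))
(np.float64(0.5841401234157503), np.float64(0.22894050834967977), 12.29419231414795, (326.9791564941406, 139.6248321533203))
red 276.0 (327.1398620605469, 139.6391143798828) [[0.5842 0.2305 0.035 ]]
```

View pics/w2c.png

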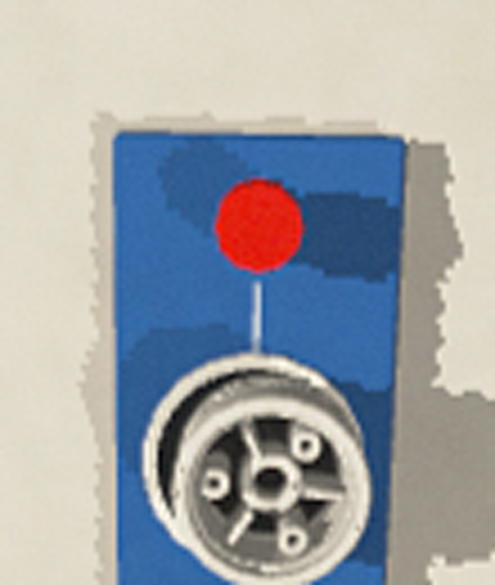

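```bash
cat >> h.py <<'E'
def go(x,y,z,yw=None):
    o=r.observe(); M=q2R(o["ee_rot"]); d=M.T@(np.array([x,y,z])-o["tcp_pos"])*1000
    yn=yaw(o); t=0 if yw is None else -((yw-yn+90)%180-90)
    # tilt correction
    zt=M[:,2]; 
    print("pos",np.round(o["tcp_pos"],4),"yaw",round(yn,2),"tilt",np.round(zt[:2],4),"-> shift mm (before turn)",np.round(d,1),"turn z deg",round(t,2), "t",o["time"],"F",np.round(o["force"],1),"w",round(o["grip_width"],4))
E
python3 - <<'E'
from h import *
np.set_printoptions(precision=4,suppress=True)
im,c=shot("wrist","w3.png"); 
for s in seats(im,c): print(s)
print("drum top w2 guess",onz(campose("wrist"),[[330,199.5]],.045))
go(.578,.170,.11,-4.7)
E
```

```text
(np.float64(0.5647169935768662), np.float64(0.012626629209289142), 31.791412353515625, (322.0501708984375, 311.8182067871094))
(np.float64(0.5718331660323654), np.float64(0.0918568196162631), 31.7775936126709, (323.24859619140625, 254.53009033203125))
(np.float64(0.5798325398379761), np.float64(0.16892238253919883), 32.653709411621094, (325.5173645019531, 191.68373107910156))
(np.float64(0.5840563065455954), np.float64(0.22905882067221403), 12.305298805236816, (325.61688232421875, 136.9798583984375))
drum top w2 guess [[0.586  0.1635 0.045 ]]
pos [0.5792 0.1763 0.2108] yaw -4.32 tilt [-0.0014  0.0011] -> shift mm (before turn) [ -0.6   6.5 100.8] turn z deg 0.38 t 0.8 F [ 0.8  0.  -0.5] w 0.0851
```

>>> move_arm:
  increments: "3 2 30 0 0 0.4 85;0 2 30 0 0 0 85;0 2 30 0 0 0 85;0 0 0 0 0 0 85;0 0 0 0 0 0 85"

```text
time: 1.3
tcp_pos: [0.5838, 0.1652, 0.1215]
ee_rot: [0.0, 0.999, -0.045, -0.0]
force: [-0.3, 0.4, 0.5]
grip_width: 0.085
```

Run:
```python
from h import *
np.set_printoptions(precision=4,suppress=True)
im,c=shot("wrist","w4.png"); go(.5775,.170,.11,-4.7)
for s in seats(im,c): print(s)
```

```text
pos [0.5846 0.1658 0.1228] yaw -5.16 tilt [0.0019 0.0003] -> shift mm (before turn) [-7.5 -3.5 12.8] turn z deg -0.46 t 1.35 F [ 0.8 -0.6  0. ] w 0.0848
(np.float64(0.5718539894064009), np.float64(0.0922906752048697), 31.390520095825195, (316.4936828613281, 281.9841613769531))
(np.float64(0.579902564328319), np.float64(0.16819204760202655), 33.039649963378906, (317.4573669433594, 201.0904083251953))
(np.float64(0.583501200350889), np.float64(0.22951895763266342), 11.816145896911621, (314.6509094238281, 125.32645416259766))
```

View pics/w4.png

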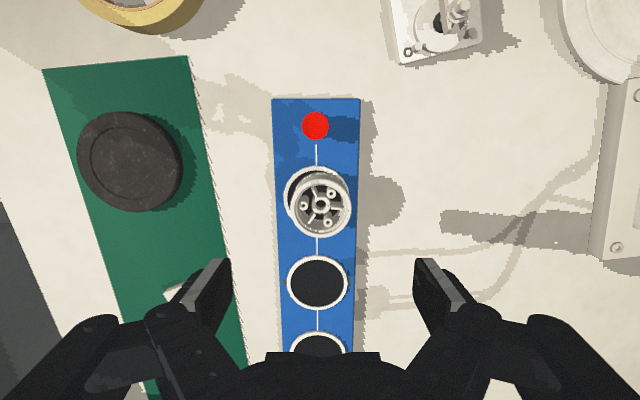

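Run:
```python
from h import *
im=cv2.imread("pics/w4.png"); crop(im,270,150,100,100,6,"w4c.png")
o=r.observe()
for i in range(3):
    print(np.round(r.observe()["tcp_pos"],5),yaw(), np.round(r.observe()["qd"],4)); r.camera("side")
```

```text
[0.58462 0.16582 0.12276] -5.155060359699538 [-0.005  -0.0169 -0.0083 -0.0184 -0.0007 -0.0039 -0.0021]
[0.58497 0.16625 0.12342] -5.131345302163073 [-0.0033 -0.0091 -0.005  -0.0044 -0.0011 -0.0024 -0.0015]
[0.58501 0.16642 0.12358] -5.118797918944931 [-0.0034 -0.0025 -0.0022  0.0034  0.0006 -0.0038 -0.0012]
```

View pics/w4c.png

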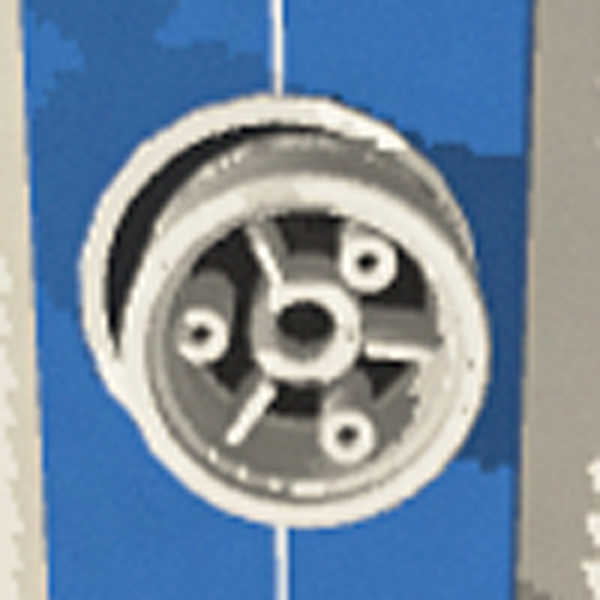

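Run:
```python
from h import *
np.set_printoptions(precision=4,suppress=True)
c=campose("wrist")
# w4 pose was ~ [.5842,.1655,.1221], use printed .5846 .1658 .1228 yaw -5.16
o=dict(r.observe()); o["tcp_pos"]=np.array([.5842,.1655,.122])
c=campose("wrist",o)
print("drum",onz(c,[[321.2,208.5]],.045), "diam",np.ptp(onz(c,[[270+124/6,208.5],[270+490/6,208.5]],.045)[:,0]))
go(.5865,.165,.11,-4.9)
```

```text
drum [[0.5841 0.171  0.045 ]] diam 0.045133490495399275
pos [0.5848 0.1665 0.1235] yaw -5.11 tilt [0.0034 0.0009] -> shift mm (before turn) [ 1.8  1.4 13.5] turn z deg -0.21 t 1.5 F [0.8 0.1 0.6] w 0.0851
```

>>> move_arm:
  increments: "-1 -5 25 0 0 0 85;0 0 25 0 0 0 85;0 0 25 0 0 0 85;0 0 20 0 0 0 85;0 0 5 0 0 0 85"

```text
time: 2.0
tcp_pos: [0.582, 0.171, 0.02]
ee_rot: [0.0, 0.999, -0.044, -0.001]
force: [-0.4, -0.4, 0.5]
grip_width: 0.0852
```

>>> move_arm:
  increments: "0 0 0 0 0 0 85;0 0 0 0 0 0 85;0 0 0 0 0 0 46;0 0 0 0 0 0 46;0 0 0 0 0 0 46"

```text
time: 2.5
tcp_pos: [0.5834, 0.1714, 0.0221]
ee_rot: [-0.0, 0.999, -0.045, 0.001]
force: [-1.6, 0.6, 1.3]
grip_width: 0.0466
```

Run:
```python
from h import *
im,c=shot("wrist","w5.png"); go(.584,.171,.023,-5)
```

```text
pos [0.5832 0.1713 0.0219] yaw -5.1 tilt [0.0008 0.0001] -> shift mm (before turn) [ 0.8  0.3 -1.1] turn z deg -0.1 t 2.55 F [ 0.3 -0.1  0.5] w 0.0458
```

View pics/w5.png

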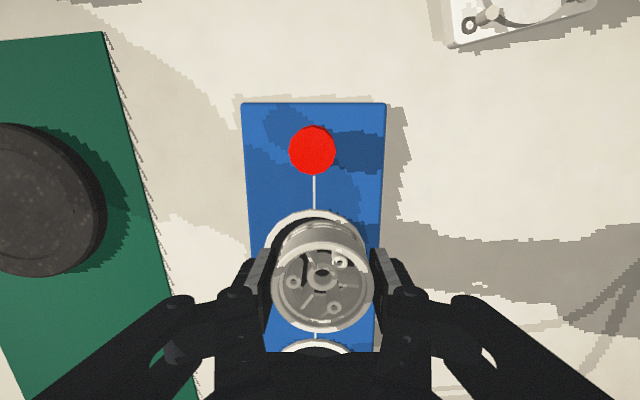

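>>> move_arm:
  increments: "0 0 0 0 0 0 40;0 0 0 0 0 0 40;0 0 -15 0 0 0 40;0 0 -20 0 0 0 40;0 0 -15 0 0 0 40"

```text
time: 3.05
tcp_pos: [0.5833, 0.1714, 0.0729]
ee_rot: [-0.0, 0.999, -0.044, 0.0]
force: [0.3, -0.3, 0.1]
grip_width: 0.0439
```

>>> move_arm:
  increments: "-1 30 0 0 0 0 40;-1 30 0 0 0 0 40;-1 30 0 0 0 0 40;-1 10 0 0 0 0 40;0 0 0 0 0 0 40"

```text
time: 3.55
tcp_pos: [0.5702, 0.0702, 0.0718]
ee_rot: [0.0, 0.999, -0.046, 0.0]
force: [-0.7, 0.4, -0.7]
grip_width: 0.0445
```

Run:
```python
from h import *
im,c=shot("wrist","w6.png"); go(.565,.012,.07,-5)
for s in seats(im,c): print(s)
```

```text
pos [0.5703 0.0724 0.0718] yaw -5.15 tilt [0.0008 0.0008] -> shift mm (before turn) [ 0.2 60.6  1.8] turn z deg -0.15 t 3.6 F [-0.2  0.9 -0.4] w 0.0442
```

View pics/w6.png

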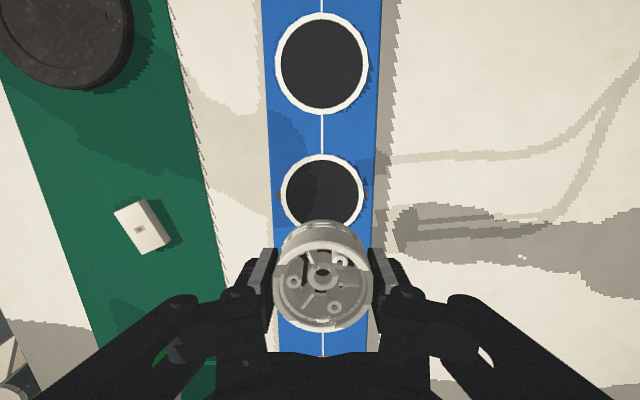

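```bash
cat >> h.py <<'E'
def discs(im,cp,z=.015):
    g=cv2.cvtColor(im,cv2.COLOR_BGR2GRAY); out=[]
    for a,k in blobs(im,(g<75).astype(np.uint8)*255,200,20000):
        if len(k)<20: continue
        e=cv2.fitEllipse(k); fill=a/(np.pi*e[1][0]*e[1][1]/4+1e-9)
        if .9<fill<1.1 and e[1][0]/e[1][1]>.75:
            P=onz(cp,k[:,0],z)[:,:2]; E=cv2.fitEllipse((P*1000).astype(np.float32))
            out.append((np.round(np.array(E[0])/1000,4),np.round(E[1],1),np.round(e[0],1)))
    return out
E
python3 - <<'E'
from h import *
im=cv2.imread("pics/w6.png"); o=r.observe()
print(o["tcp_pos"])
for d in discs(im,campose("wrist",o)): print(*d)
E
```

```text
[0.57029537 0.07240322 0.07182056]
[0.5719 0.0947] [42.9 48.7] [321.7 192.3]
[0.5786 0.1725] [47.4 47.5] [321.2  63.6]
```

Run:
```python
from h import *
im=cv2.imread("pics/w6.png"); crop(im,260,210,130,130,5,"w6c.png")
c=campose("wrist");o=r.observe();p=o["tcp_pos"]
print("far edge y rel tcp",onz(c,[[322,333],[322,284]],p[2]+.023)[:,:2]-p[:2])
t=np.linspace(0,2*np.pi,60)
M=q2R(o["ee_rot"])
for dy in (0,):
  P=np.c_[p[0]+.023*np.cos(t),p[1]+dy+.023*np.sin(t),0*t+p[2]+.023]
  q=proj(c,P); print(q.min(0),q.max(0))
```

```text
far edge y rel tcp [[-2.27521939e-03 -2.32953088e-02]
 [-7.00519677e-06  1.97563255e-03]]
[269.79265073 239.25497947] [374.99974945 332.21625265]
```

View pics/w6c.png

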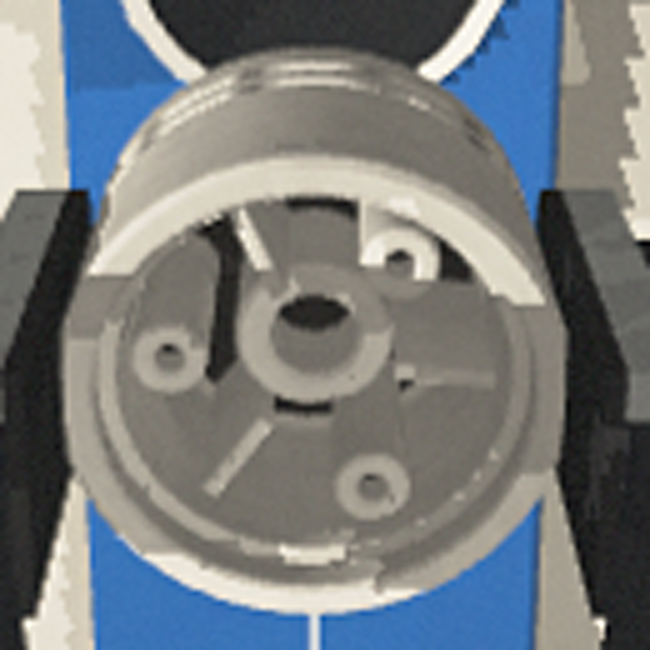

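>>> move_arm:
  increments: "0 30 0 0 0 -0.2 40;0 30 0 0 0 0 40;0 0 0 0 0 0 40;0 0 0 0 0 0 40;0 0 0 0 0 0 40"

```text
time: 4.1
tcp_pos: [0.5652, 0.015, 0.0715]
ee_rot: [-0.001, 0.999, -0.041, 0.0]
force: [-0.1, 0.2, -1.1]
grip_width: 0.0443
```

Run:
```python
from h import *
im,c=shot("wrist","w7.png"); go(.5648,.0122,.023,-5)
for d in discs(im,c): print(*d)
```

```text
pos [0.5651 0.0149 0.0714] yaw -4.71 tilt [0.0003 0.0011] -> shift mm (before turn) [-0.1  2.7 48.4] turn z deg 0.29 t 4.15 F [-0.1  0.6 -0.5] w 0.0437
[0.5717 0.0906] [47.3 47.4] [322.8 107.3]
```

>>> move_arm:
  increments: "0 3 20 0 0 0.2 40;0 0.3 20 0 0 0 40;0 0 5 0 0 0 40;0 0 0 0 0 0 40;0 0 0 0 0 0 40"

```text
time: 4.65
tcp_pos: [0.5652, 0.0098, 0.0271]
ee_rot: [-0.0, 0.999, -0.044, 0.001]
force: [0.0, -0.5, -0.2]
grip_width: 0.0442
```

Run:
```python
from h import *
im,c=shot("wrist","w8.png"); go(.5648,.0115,.0225,-5)
for d in discs(im,c): print(*d)
```

```text
pos [0.5655 0.0096 0.0274] yaw -5.05 tilt [0.0019 0.0002] -> shift mm (before turn) [-0.9 -1.9  4.9] turn z deg -0.05 t 4.7 F [-0.4 -0.2 -1. ] w 0.0444
[0.5716 0.0906] [47.6 47.7] [320.9  93.4]
```

View pics/w8.png

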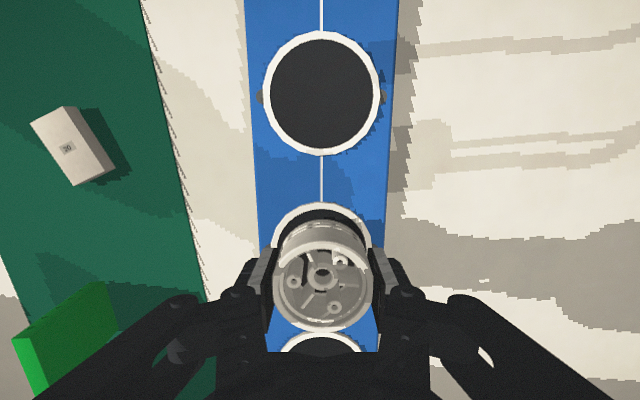

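>>> move_arm:
  increments: "-0.7 -1.3 2.5 0 0 0 40;0 0 2 0 0 0 40;0 0 0 0 0 0 40;0 0 0 0 0 0 40;0 0 0 0 0 0 40"

```text
time: 5.2
tcp_pos: [0.5645, 0.0106, 0.0223]
ee_rot: [-0.0, 0.999, -0.044, 0.001]
force: [0.7, 1.2, 1.8]
grip_width: 0.0443
```

Run:
```python
from h import *
go(.5648,.0109,.022,-5)
```

```text
pos [0.5645 0.0106 0.0223] yaw -5.09 tilt [0.0011 0.0003] -> shift mm (before turn) [ 0.3 -0.3  0.3] turn z deg -0.09 t 5.2 F [0.7 1.2 1.8] w 0.0443
```

>>> move_arm:
  increments: "0 0 0 0 0 0 85;0 0 0 0 0 0 85;0 0 0 0 0 0 85;0 0 0 0 0 0 85;0 0 0 0 0 0 85"

```text
time: 5.7
tcp_pos: [0.5639, 0.0102, 0.0217]
ee_rot: [0.0, 0.999, -0.045, -0.0]
force: [-0.1, -0.1, -0.0]
grip_width: 0.0853
```

>>> move_arm:
  increments: "0 0 -15 0 0 0 85;0 0 -30 0 0 0 85;0 0 -35 0 0 0 85;0 0 -40 0 0 0 85;0 0 -20 0 0 0 85"

```text
time: 6.2
tcp_pos: [0.5659, 0.0104, 0.1671]
ee_rot: [-0.0, 0.999, -0.045, 0.003]
force: [0.7, -0.3, 0.6]
grip_width: 0.0852
```

Run:
```python
from h import *
im,c=shot("wrist","w9.png"); go(.44,-.015,.15,-5)
for d in discs(im,c): print(*d)
```

```text
pos [0.5673 0.0106 0.1696] yaw -5.1 tilt [0.0104 0.0003] -> shift mm (before turn) [-124.7   36.8   18.2] turn z deg -0.1 t 6.25 F [1.5 0.3 1.5] w 0.0851
[ 0.5575 -0.0687] [46.5 46.7] [320.1 264.1]
[0.5716 0.0906] [46.6 46.8] [319.8 104.3]
```

View pics/w9.png

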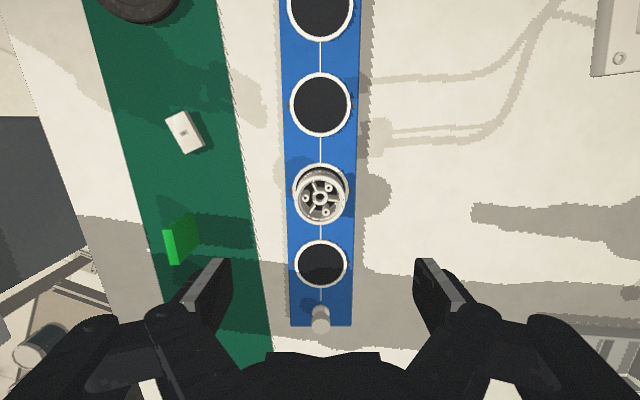

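>>> move_arm:
  increments: "-30 4 0 0 0 0 60;-30 4 0 0 0 0 60;-30 3 0 0 0 0 60;-30 0 0 0 0 0 60;0 0 0 0 0 0 60"

```text
time: 6.75
tcp_pos: [0.4404, 0.0102, 0.1623]
ee_rot: [0.0, 0.999, -0.044, -0.0]
force: [0.3, -0.5, -0.4]
grip_width: 0.0597
```

>>> move_arm:
  increments: "0 0 0 0 0 0 60;0 0 0 0 0 0 60;0 0 0 0 0 0 60;0 0 0 0 0 0 60;0 0 0 0 0 0 60"

```text
time: 7.25
tcp_pos: [0.4438, 0.01, 0.1617]
ee_rot: [-0.0, 0.999, -0.045, -0.0]
force: [-0.4, -0.0, 0.8]
grip_width: 0.0602
```

Run:
```python
from h import *
im,c=shot("wrist","w10.png"); go(.44,.08,.15,-5)
for d in discs(im,c): print(*d)
```

```text
pos [0.4437 0.01   0.1616] yaw -5.1 tilt [-0.0004 -0.    ] -> shift mm (before turn) [ -9.9 -69.4  11.6] turn z deg -0.1 t 7.3 F [ 0.  -0.3  0.1] w 0.0601
[0.5715 0.0906] [46.8 47.3] [459.4  90.5]
```

View pics/w10.png

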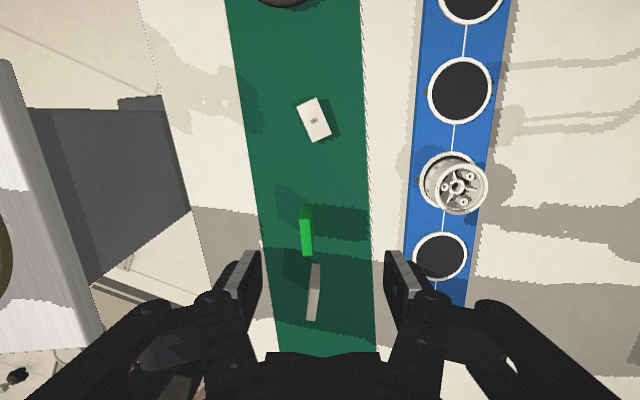

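```bash
cat >> h.py <<'E'
def rect(k,cp,z):
    P=(onz(cp,k.reshape(-1,2),z)[:,:2]*1000).astype(np.float32)
    b=cv2.boxPoints(cv2.minAreaRect(P)); e=b[1]-b[0]; f=b[2]-b[1]
    L=e if np.hypot(*e)>np.hypot(*f) else f
    a=np.degrees(np.arctan2(L[1],L[0])); a=(a+90)%180-90
    return "centre",np.round(b.mean(0)/1000,4),"sides",np.round(sorted([np.hypot(*e),np.hypot(*f)]),1),"long axis deg",round(float(a),1)
E
python3 - <<'E'
from h import *
im=cv2.imread("pics/w10.png"); c=campose("wrist"); h=cv2.cvtColor(im,cv2.COLOR_BGR2HSV)
m=cv2.inRange(h,(0,0,150),(179,70,255)); m2=np.zeros_like(m); m2[80:160,270:350]=m[80:160,270:350]
for a,k in blobs(im,m2,200,2000): print(a,*rect(k,c,.011))
crop(im,270,180,90,150,4,"w10c.png"); crop(im,280,80,70,80,7,"w10d.png")
E
```

```text
824.5 centre [0.4417 0.0775] sides [20.  35.1] long axis deg -70.9
```

View pics/w10c.png

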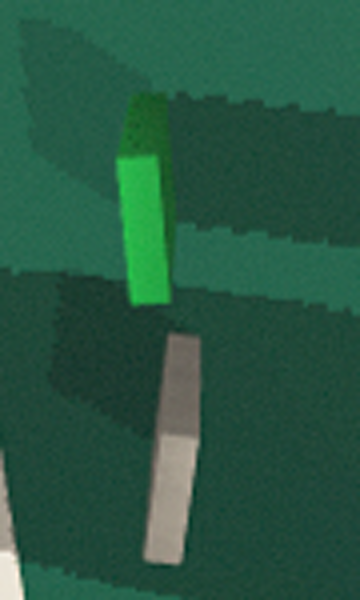

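View pics/w10d.png

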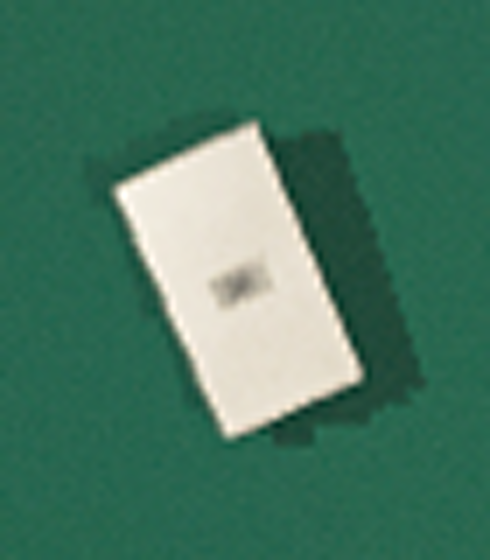

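Run:
```python
from h import *
c=campose("wrist")
for n,q in (("tall",[[160,435],[198,437],[182,563],[143,557]]),("green",[[117,157],[158,155],[170,303],[130,305]])):
    print(n,*rect(np.array(q)/4+[270,180],c,.052))
go(.4417,.0775,.10,19.1)
```

```text
tall centre [ 0.4256 -0.0884] sides [ 9.4 34.4] long axis deg 78.4
green centre [ 0.4265 -0.0203] sides [ 9.  35.2] long axis deg 88.5
pos [0.4437 0.01   0.1616] yaw -5.1 tilt [-0.0004 -0.    ] -> shift mm (before turn) [ -7.9 -67.   61.6] turn z deg -24.2 t 7.3 F [ 0.  -0.3  0.1] w 0.0601
```

>>> move_arm:
  increments: "-4 -34 20 0 0 0 40;-4 -33 20 0 0 0 40;0 0 20 0 0 -8.2 40;0 0 0 0 0 -8 40;0 0 0 0 0 -8 40"

```text
time: 7.8
tcp_pos: [0.4409, 0.0777, 0.1009]
ee_rot: [-0.0, 0.986, 0.169, -0.001]
force: [1.1, 0.2, 0.2]
grip_width: 0.04
```

>>> move_arm:
  increments: "0 0 0 0 0 0 40;0 0 0 0 0 0 40;0 0 0 0 0 0 40;0 0 0 0 0 0 40;0 0 0 0 0 0 40"

```text
time: 8.3
tcp_pos: [0.4415, 0.0774, 0.1019]
ee_rot: [0.0, 0.986, 0.165, 0.0]
force: [0.2, -0.1, -0.4]
grip_width: 0.04
```

Run:
```python
from h import *
im,c=shot("wrist","w11.png"); go(.4417,.0775,.05,19.1)
h=cv2.cvtColor(im,cv2.COLOR_BGR2HSV)
m=cv2.inRange(h,(0,0,150),(179,70,255))
for a,k in blobs(im,m,500,8000):
    M=k.mean((0,1)); 
    if 200<M[0]<450: print(a,M,*rect(k,c,.011))
```

```text
pos [0.4415 0.0775 0.1019] yaw 19.06 tilt [ 0.0002 -0.    ] -> shift mm (before turn) [ 0.2  0.  51.9] turn z deg -0.04 t 8.35 F [-1.1 -0.4 -0.6] w 0.04
622.5 [439.89032258 378.13548387] centre [ 0.6035 -0.0496] sides [21.7 63.3] long axis deg -33.1
2129.0 [351.13157895 314.75      ] centre [ 0.5044 -0.0046] sides [ 35.7 102.9] long axis deg 90.0
1045.0 [322.42424242 208.56060606] centre [0.4418 0.0781] sides [19.9 35.7] long axis deg -71.6
```

View pics/w11.png

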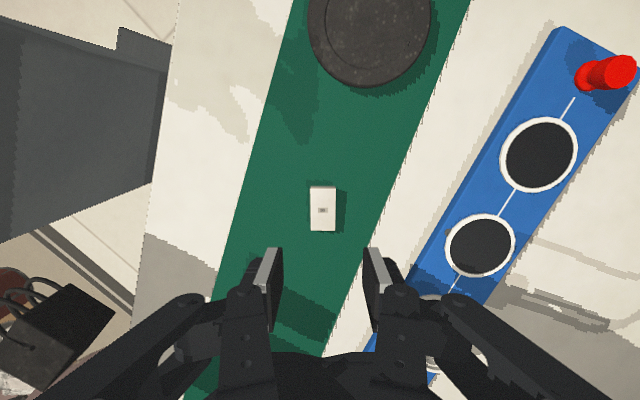

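>>> move_arm:
  increments: "0 -0.5 30 0 0 0 35;0 0 30 0 0 0 35;0 0 20 0 0 0 35;0 0 8 0 0 0 35;0 0 4 0 0 0 35"

```text
time: 8.85
tcp_pos: [0.441, 0.0779, 0.0093]
ee_rot: [-0.0, 0.986, 0.166, -0.001]
force: [0.6, 0.5, -0.8]
grip_width: 0.035
```

>>> move_arm:
  increments: "0 0 2 0 0 0 35;0 0 2 0 0 0 35;0 0 1 0 0 0 35;0 0 0 0 0 0 35;0 0 0 0 0 0 35"

```text
time: 9.35
tcp_pos: [0.4417, 0.078, 0.0052]
ee_rot: [0.0, 0.986, 0.166, 0.0]
force: [-0.7, -0.0, 0.3]
grip_width: 0.0347
```

Run:
```python
from h import *
im,c=shot("wrist","w12.png"); go(.4417,.0778,.004,19.1)
crop(im,200,180,240,160,3,"w12c.png")
```

```text
pos [0.4416 0.078  0.0051] yaw 19.1 tilt [0.0007 0.    ] -> shift mm (before turn) [0.1 0.2 1.1] turn z deg -0.0 t 9.4 F [-0.6  0.4 -0.5] w 0.035
```

View pics/w12c.png

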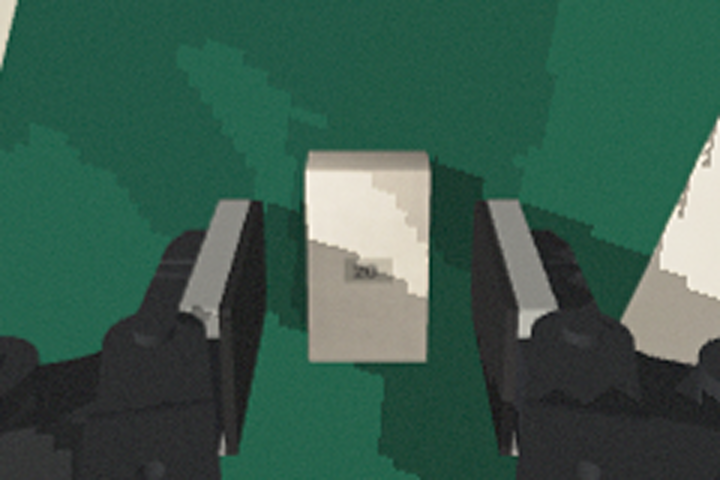

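>>> move_arm:
  increments: "0 0 1.5 0 0 0 35;0 0 0 0 0 0 14;0 0 0 0 0 0 14;0 0 0 0 0 0 14;0 0 0 0 0 0 14"

```text
time: 9.9
tcp_pos: [0.4414, 0.078, 0.0035]
ee_rot: [0.0, 0.986, 0.166, 0.0]
force: [-0.6, -0.1, 2.6]
grip_width: 0.0178
```

>>> move_arm:
  increments: "0 0 -5 0 0 0 14;0 0 -20 0 0 0 14;0 0 -30 0 0 0 14;0 0 -20 0 0 0 14;0 0 0 0 0 0 14"

```text
time: 10.4
tcp_pos: [0.4436, 0.0784, 0.0812]
ee_rot: [0.0, 0.986, 0.166, 0.003]
force: [1.7, -1.0, -1.1]
grip_width: 0.0178
```

Run:
```python
from h import *
im,c=shot("wrist","w13.png"); go(.5575,-.0687,.09,-5)
crop(im,200,180,240,160,3,"w13c.png")
```

```text
pos [0.4423 0.0781 0.0795] yaw 19.1 tilt [0.0031 0.0003] -> shift mm (before turn) [ 60.8 176.4 -10.2] turn z deg 24.1 t 10.45 F [ 0.3 -0.5 -0.9] w 0.0174
```

View pics/w13c.png

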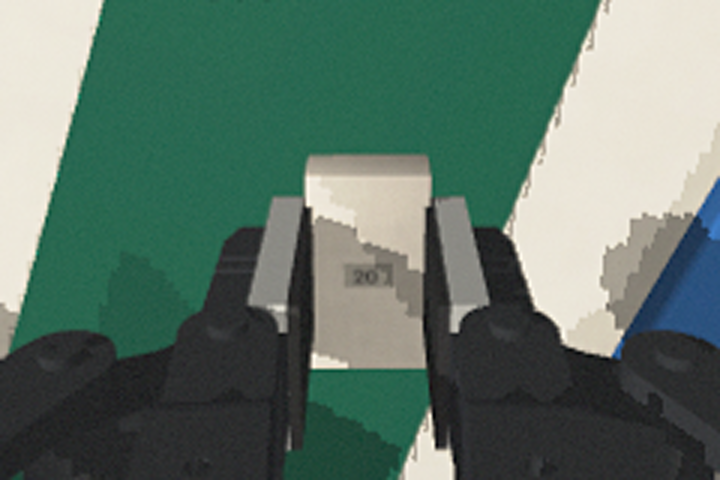

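>>> move_arm:
  increments: "12 35 -2 0 0 0 14;12 35 -2 0 0 0 14;12 35 -2 0 0 0 14;12 35 -2 0 0 0 14;12 35 -2 0 0 0 14"

```text
time: 10.95
tcp_pos: [0.5549, -0.0689, 0.0866]
ee_rot: [-0.0, 0.986, 0.166, -0.001]
force: [0.5, 1.0, -0.6]
grip_width: 0.0178
```

>>> move_arm:
  increments: "0 0 0 0 0 8 14;0 0 0 0 0 8 14;0 0 0 0 0 8 14;0 0 0 0 0 0 14;0 0 0 0 0 0 14"

```text
time: 11.45
tcp_pos: [0.5545, -0.0676, 0.0871]
ee_rot: [0.0, 0.999, -0.041, -0.001]
force: [0.7, 0.3, -0.3]
grip_width: 0.0175
```

Run:
```python
from h import *
im,c=shot("wrist","w14.png"); go(.5575,-.0687,.025,-5)
o=r.observe(); p=o["tcp_pos"]; M=q2R(o["ee_rot"])
h=cv2.cvtColor(im,cv2.COLOR_BGR2HSV)
P=onz(c,[[323,303],[323,236.7]],p[2]+.0075)
print("block y ends in tool mm",((P-p)@M*1000)[:,1])
for d in discs(im,c): print(*d)
```

```text
pos [ 0.5547 -0.0676  0.0874] yaw -4.72 tilt [-0.0014  0.    ] -> shift mm (before turn) [ 3.   0.9 62.4] turn z deg 0.28 t 11.5 F [ 0.1 -0.2 -0.2] w 0.0176
block y ends in tool mm [ 17.91585949 -17.84978202]
```

View pics/w14.png

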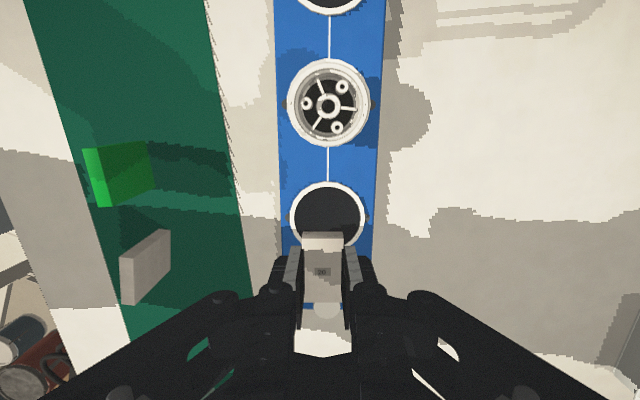

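>>> move_arm:
  increments: "3 1 25 0 0 0.3 14;0 0 25 0 0 0 14;0 0 10 0 0 0 14;0 0 0 0 0 0 14;0 0 0 0 0 0 14"

```text
time: 12.0
tcp_pos: [0.5586, -0.069, 0.0289]
ee_rot: [0.0, 0.999, -0.045, 0.0]
force: [0.3, 1.1, -0.5]
grip_width: 0.0175
```

Run:
```python
from h import *
go(.5575,-.0687,.0168,-5)
```

```text
pos [ 0.5586 -0.069   0.0289] yaw -5.15 tilt [ 0.0008 -0.0001] -> shift mm (before turn) [-1.2 -0.2 12.1] turn z deg -0.15 t 12.0 F [ 0.3  1.1 -0.5] w 0.0175
```

>>> move_arm:
  increments: "-1 0 5 0 0 0 14;0 0 4 0 0 0 14;0 0 2 0 0 0 14;0 0 1 0 0 0 14;0 0 0 0 0 0 14"

```text
time: 12.5
tcp_pos: [0.5572, -0.0689, 0.0166]
ee_rot: [0.0, 0.999, -0.045, 0.0]
force: [-0.6, 0.1, 0.5]
grip_width: 0.0178
```

Run:
```python
from h import *
go(.5575,-.0687,.0168,-5)
```

```text
pos [ 0.5572 -0.0689  0.0166] yaw -5.2 tilt [ 0.0002 -0.    ] -> shift mm (before turn) [ 0.2 -0.3 -0.2] turn z deg -0.2 t 12.5 F [-0.6  0.1  0.5] w 0.0178
```

>>> move_arm:
  increments: "0 0 0.4 0 0 0 14;0 0 0 0 0 0 35;0 0 0 0 0 0 35;0 0 0 0 0 0 35;0 0 -5 0 0 0 35"

```text
time: 13.0
tcp_pos: [0.5565, -0.0689, 0.0203]
ee_rot: [-0.0, 0.999, -0.045, -0.001]
force: [-1.5, -0.5, 0.0]
grip_width: 0.0354
```

>>> move_arm:
  increments: "0 0 -25 0 0 0 35;0 0 -30 0 0 0 40;0 0 -40 0 0 0 40;0 0 -30 0 0 0 40;0 0 0 0 0 0 40"

```text
time: 13.5
tcp_pos: [0.5606, -0.0693, 0.1516]
ee_rot: [0.0, 0.999, -0.045, 0.005]
force: [-0.3, 0.3, 0.7]
grip_width: 0.0399
```

Run:
```python
from h import *
im,c=shot("wrist","w15.png"); go(.4256,-.0884,.14,-11.6)
h=cv2.cvtColor(im,cv2.COLOR_BGR2HSV)
m=cv2.inRange(h,(0,0,150),(179,70,255))
for a,k in blobs(im,m,300,8000):
    M=k.mean((0,1)); 
    print(a,M,*rect(k,c,.024))
for d in discs(im,c): print(*d)
```

```text
pos [ 0.559  -0.0691  0.149 ] yaw -5.2 tilt [ 0.0058 -0.0005] -> shift mm (before turn) [-131.2   31.3    8.2] turn z deg 6.4 t 13.55 F [-0.4 -0.7  0.2] w 0.0401
398.5 [198.28915663 391.21686747] centre [ 0.4048 -0.2766] sides [22.3 44.9] long axis deg -5.9
557.5 [435.25263158 375.96842105] centre [ 0.6652 -0.2835] sides [24.1 59.5] long axis deg -60.7
1248.5 [  9.20689655 326.65517241] centre [ 0.2397 -0.1728] sides [ 27.2 115.1] long axis deg 68.7
320.5 [163.8988764  242.23595506] centre [ 0.4098 -0.0993] sides [ 9.1 37.9] long axis deg 79.2
6497.0 [316.80668605 105.69622093] centre [ 0.5626 -0.0112] sides [ 53.5 194.8] long axis deg 85.0
```

View pics/w15.png

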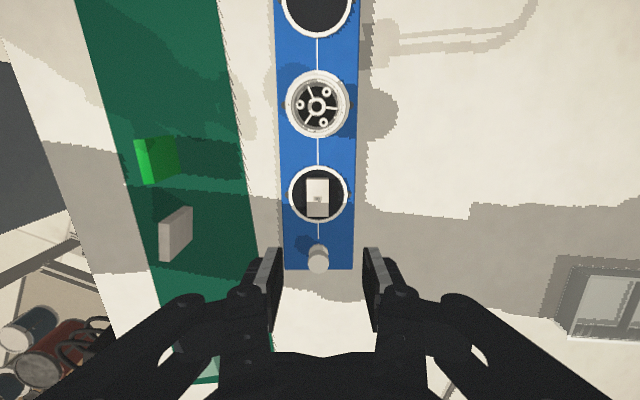

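>>> move_arm:
  increments: "-32 8 4 0 0 0 40;-33 8 4 0 0 0 40;-33 8 3 0 0 0 40;-33 7 0 0 0 3 40;0 0 0 0 0 3.4 40"

```text
time: 14.05
tcp_pos: [0.4187, -0.0885, 0.1329]
ee_rot: [0.0, 0.995, -0.103, -0.003]
force: [0.7, 0.6, 0.4]
grip_width: 0.04
```

>>> move_arm:
  increments: "0 0 0 0 0 0 40;0 0 0 0 0 0 40;0 0 0 0 0 0 40;0 0 0 0 0 0 40;0 0 0 0 0 0 40"

```text
time: 14.55
tcp_pos: [0.4241, -0.0878, 0.1347]
ee_rot: [0.0, 0.995, -0.101, -0.0]
force: [0.7, -0.5, 0.7]
grip_width: 0.04
```

Run:
```python
from h import *
im,c=shot("wrist","w16.png"); go(.4256,-.0884,.1,-11.6)
crop(im,280,140,100,100,6,"w16c.png")
```

```text
pos [ 0.4241 -0.0879  0.1348] yaw -11.57 tilt [-0.0003 -0.    ] -> shift mm (before turn) [ 1.6  0.2 34.8] turn z deg 0.03 t 14.6 F [1.  0.1 0.8] w 0.0398
```

View pics/w16.png

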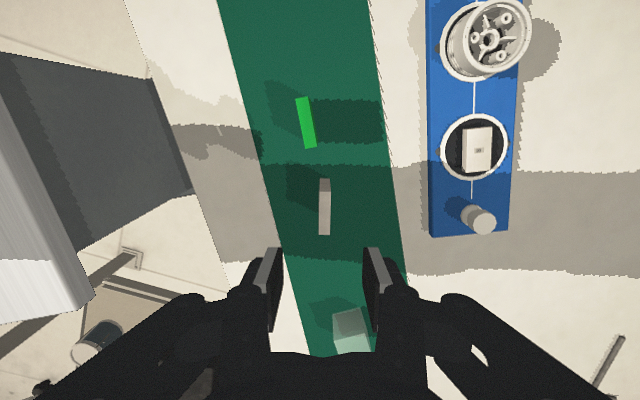

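View pics/w16c.png

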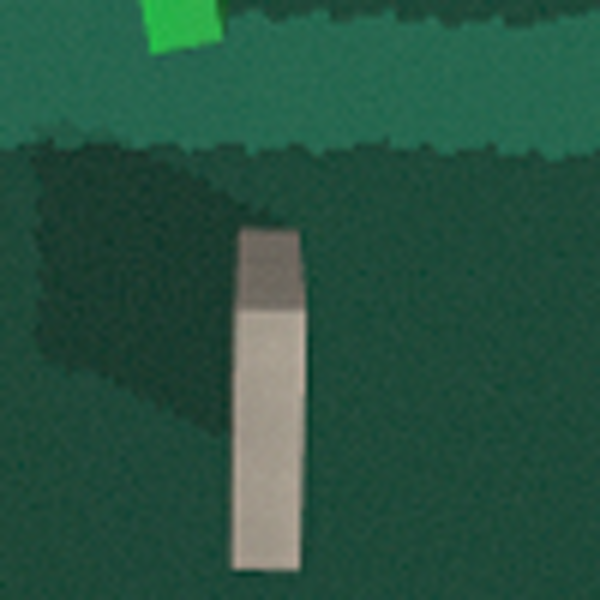

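Tall block's top face is at about rows 191–235, columns 319–330, nearly aligned. Clear piece shows at (350,330).

Run:
```python
from h import *
c=campose("wrist")
print(*rect(np.array([[235,310],[306,310],[301,570],[233,570]])/6+[280,140],c,.052))
print(*[onz(c,[q],.052)[0][:2].round(4) for q in (np.array([[235,310],[306,310],[301,570],[233,570]])/6+[280,140])])
```

```text
centre [ 0.4257 -0.0889] sides [ 8.9 35. ] long axis deg 77.9
[ 0.425  -0.0709] [ 0.4337 -0.0727] [ 0.4264 -0.1068] [ 0.4177 -0.1051]
```

>>> move_arm:
  increments: "1.8 0.7 20 0 0 0.5 40;0 0 25 0 0 0 40;0 0 25 0 0 0 40;0 0 0 0 0 0 40;0 0 0 0 0 0 40"

```text
time: 15.1
tcp_pos: [0.4255, -0.089, 0.0651]
ee_rot: [0.0, 0.994, -0.105, -0.0]
force: [1.0, 0.2, -0.5]
grip_width: 0.0395
```

Run:
```python
from h import *
im,c=shot("wrist","w17.png"); go(.4257,-.0889,.012,-12.1)
crop(im,240,180,160,160,4,"w17c.png")
```

```text
pos [ 0.4263 -0.0891  0.0659] yaw -12.09 tilt [ 0.0013 -0.0002] -> shift mm (before turn) [-0.7 -0.1 53.9] turn z deg 0.01 t 15.15 F [1.3 0.1 1.3] w 0.04
```

View pics/w17c.png

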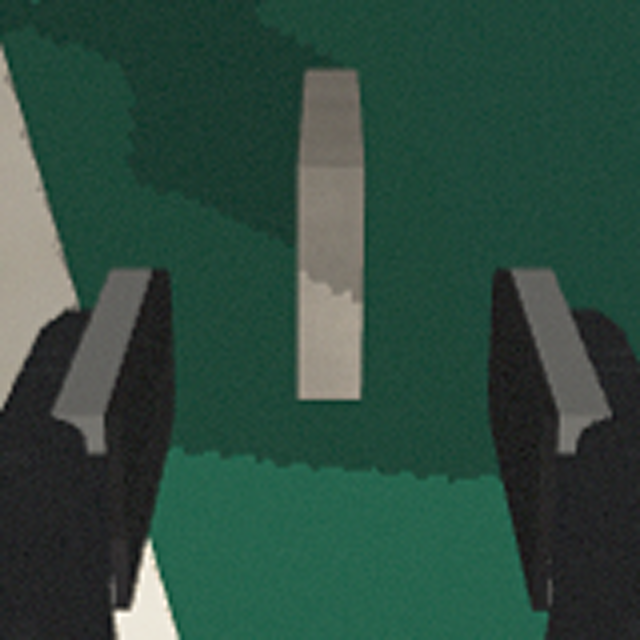

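>>> move_arm:
  increments: "-0.3 0 20 0 0 0 40;0 0 20 0 0 0 40;0 0 10 0 0 0 40;0 0 3 0 0 0 40;0 0 0 0 0 0 40"

```text
time: 15.65
tcp_pos: [0.4258, -0.089, 0.0125]
ee_rot: [0.0, 0.994, -0.105, 0.0]
force: [-0.1, 0.6, 0.5]
grip_width: 0.04
```

Run:
```python
from h import *
im,c=shot("wrist","w18.png"); go(.4257,-.0889,.012,-12.1)
crop(im,240,180,160,160,4,"w18c.png")
```

```text
pos [ 0.426  -0.089   0.0128] yaw -12.09 tilt [ 0.0014 -0.0002] -> shift mm (before turn) [-0.4 -0.1  0.8] turn z deg 0.01 t 15.7 F [ 1.4  0.3 -0.2] w 0.04
```

View pics/w18c.png

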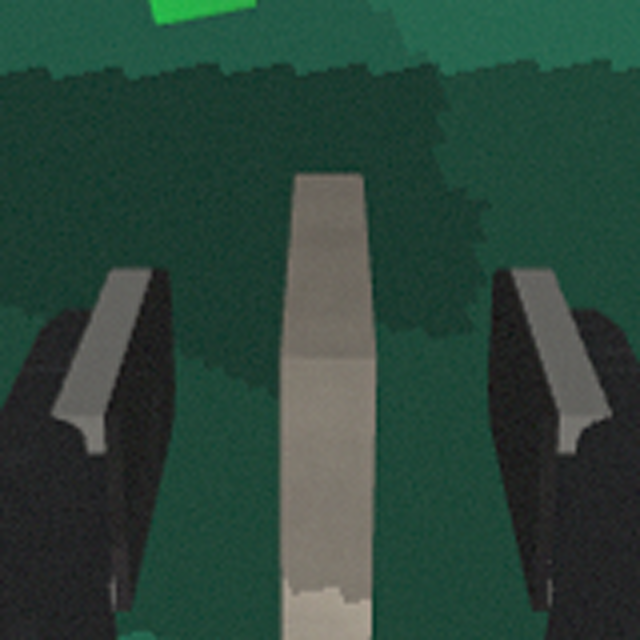

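>>> move_arm:
  increments: "-0.4 0 0 0 0 0 25;0 0 0 0 0 0 16;0 0 0 0 0 0 12;0 0 0 0 0 0 10;0 0 0 0 0 0 8"

```text
time: 16.2
tcp_pos: [0.425, -0.0889, 0.0122]
ee_rot: [0.0, 0.994, -0.105, 0.0]
force: [-1.1, -0.7, 3.1]
grip_width: 0.0088
```

>>> move_arm:
  increments: "0 0 0 0 0 0 4;0 0 0 0 0 0 4;0 0 0 0 0 0 4;0 0 -3 0 0 0 4;0 0 -10 0 0 0 4"

```text
time: 16.7
tcp_pos: [0.4234, -0.0886, 0.0241]
ee_rot: [-0.0, 0.994, -0.105, -0.002]
force: [-0.2, -0.7, -1.1]
grip_width: 0.0086
```

Run:
```python
from h import *
im,c=shot("wrist","w19.png"); go(.4257,-.0889,.11,-12.1)
crop(im,240,180,160,160,4,"w19c.png")
```

```text
pos [ 0.4251 -0.0889  0.0262] yaw -12.1 tilt [ 0.0006 -0.0002] -> shift mm (before turn) [  0.6  -0.1 -83.8] turn z deg 0.0 t 16.75 F [ 0.2 -0.   0.3] w 0.0084
```

View pics/w19c.png

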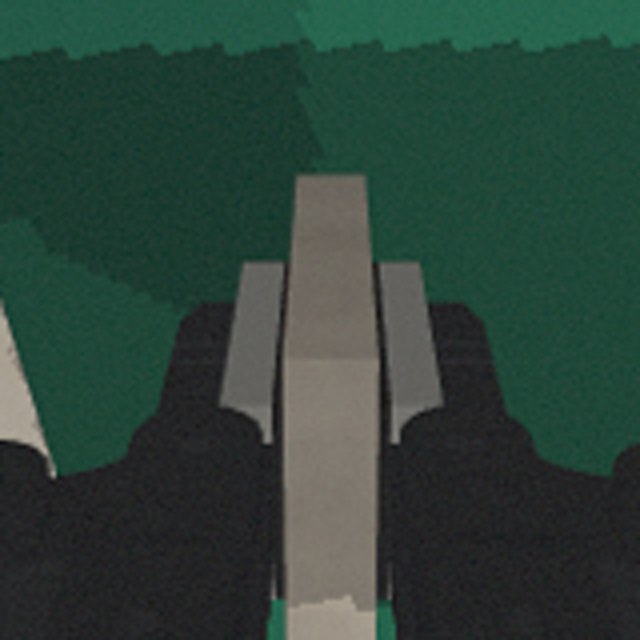

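>>> move_arm:
  increments: "0 0 -20 0 0 0 4;0 0 -25 0 0 0 4;0 0 -30 0 0 0 4;0 0 0 0 0 -3.5 4;0 0 0 0 0 -3.6 4"

```text
time: 17.25
tcp_pos: [0.4258, -0.089, 0.1014]
ee_rot: [0.0, 0.999, -0.042, 0.002]
force: [-0.2, 0.5, -1.9]
grip_width: 0.0087
```

Run:
```python
from h import *
im,c=shot("wrist","w20.png"); go(.5786,.1703,.1,-5)
crop(im,240,180,160,160,4,"w20c.png")
c=campose("wrist");o=r.observe();p=o["tcp_pos"];M=q2R(o["ee_rot"])
print(((onz(c,[[323,269.3]],p[2]+.0398)-p)@M*1000)[:,:2])
```

```text
pos [ 0.4252 -0.0889  0.1008] yaw -4.72 tilt [ 0.0017 -0.0003] -> shift mm (before turn) [ 131.5 -271.     1. ] turn z deg 0.28 t 17.3 F [ 0.1  0.3 -2.2] w 0.0086
[[  0.21175728 -18.18193212]]
```

View pics/w20c.png

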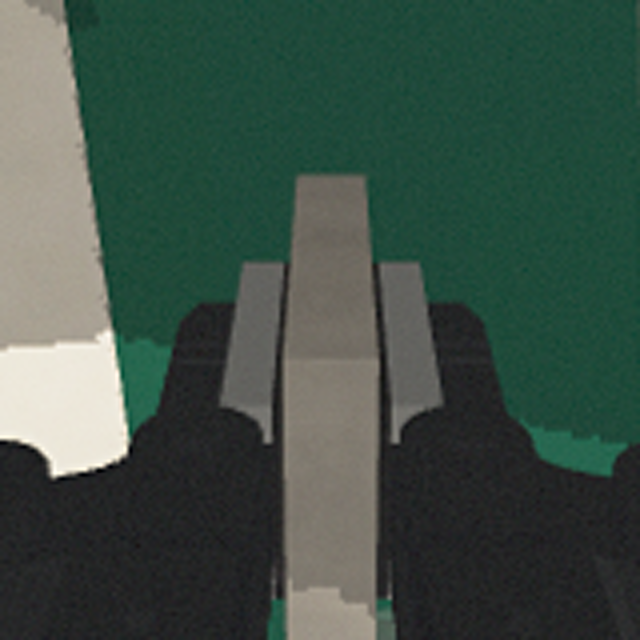

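>>> move_arm:
  increments: "13 -27 0 0 0 0.3 4;13 -27 0 0 0 0 4;13 -27 0 0 0 0 4;13 -27 0 0 0 0 4;13 -27 0 0 0 0 4"

```text
time: 17.8
tcp_pos: [0.5023, 0.0407, 0.0999]
ee_rot: [0.0, 0.999, -0.047, 0.0]
force: [-0.3, 0.2, -0.9]
grip_width: 0.0084
```

>>> move_arm:
  increments: "13 -27 0 0 0 0 4;13 -27 0 0 0 0 4;13 -27 0 0 0 0 4;13 -27 0 0 0 0 4;13 -20 0 0 0 0 4"

```text
time: 18.3
tcp_pos: [0.5786, 0.1633, 0.0997]
ee_rot: [-0.0, 0.999, -0.046, -0.0]
force: [0.1, -0.1, -0.2]
grip_width: 0.0084
```

>>> move_arm:
  increments: "0 0 0 0 0 0 4;0 0 0 0 0 0 4;0 0 0 0 0 0 4;0 0 0 0 0 0 4;0 0 0 0 0 0 4"

```text
time: 18.8
tcp_pos: [0.5783, 0.1601, 0.1001]
ee_rot: [0.0, 0.999, -0.047, 0.0]
force: [-0.6, -0.1, -0.3]
grip_width: 0.0082
```

Run:
```python
from h import *
im,c=shot("wrist","w21.png"); go(.5786,.1703,.025,-5)
for d in discs(im,c): print(*d)
```

```text
pos [0.5783 0.1603 0.1001] yaw -5.36 tilt [ 0.0002 -0.0003] -> shift mm (before turn) [ -0.6 -10.   75.1] turn z deg -0.36 t 18.85 F [-0.3 -0.5 -0.4] w 0.0084
[0.5789 0.1711] [45.3 47.6] [321.8 197.5]
[0.4379 0.2123] [82.1 95.9] [124.8 158.7]
```

View pics/w21.png

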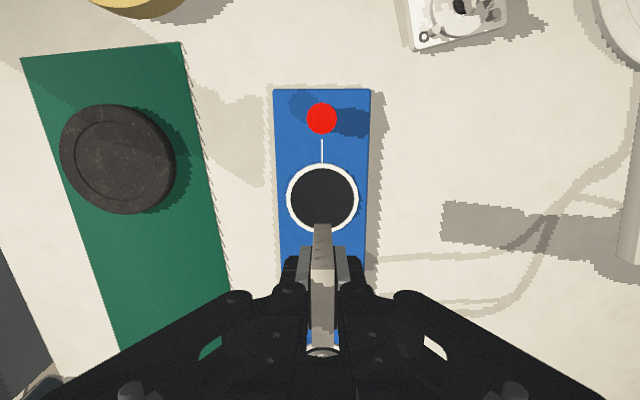

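>>> move_arm:
  increments: "-0.4 -9.7 20 0 0 -0.3 4;0 0 25 0 0 0 4;0 0 20 0 0 0 4;0 0 0 0 0 0 4;0 0 0 0 0 0 4"

```text
time: 19.35
tcp_pos: [0.5789, 0.1705, 0.0352]
ee_rot: [0.0, 0.999, -0.044, -0.0]
force: [-0.2, -1.1, -0.5]
grip_width: 0.0084
```

Run:
```python
from h import *
go(.5788,.170,.0252,-5)
```

```text
pos [0.5789 0.1705 0.0352] yaw -5.02 tilt [-0.0002 -0.0002] -> shift mm (before turn) [-0.1  0.5 10. ] turn z deg -0.02 t 19.35 F [-0.2 -1.1 -0.5] w 0.0084
```

>>> move_arm:
  increments: "0 0.4 4 0 0 0 4;0 0 3 0 0 0 4;0 0 2 0 0 0 4;0 0 0.5 0 0 0 4;0 0 0 0 0 0 4"

```text
time: 19.85
tcp_pos: [0.5789, 0.1704, 0.0255]
ee_rot: [0.0, 0.999, -0.044, 0.0]
force: [0.7, 0.8, -1.7]
grip_width: 0.0083
```

Run:
```python
from h import *
im,c=shot("wrist","w22.png"); go(.5788,.170,.0252,-5)
crop(im,200,120,240,220,3,"w22c.png")
im=r.camera("side"); crop(im,190,190,120,100,6,"s22.png")
```

```text
pos [0.579  0.1704 0.0256] yaw -5.0 tilt [0.0003 0.    ] -> shift mm (before turn) [-0.2  0.4  0.4] turn z deg 0.0 t 19.9 F [ 0.1  0.4 -1.3] w 0.0082
```

View pics/s22.png

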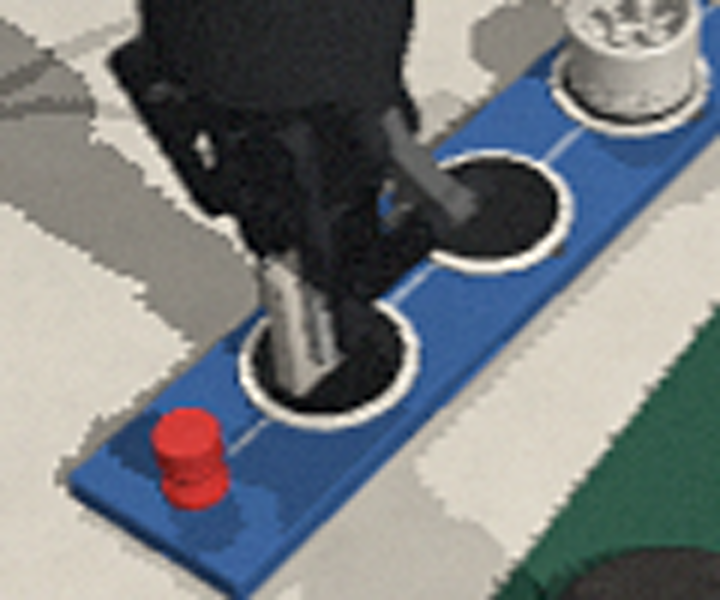

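>>> move_arm:
  increments: "0 0.3 0.3 0 0 0 4;0 0 0.3 0 0 0 4;0 0 0 0 0 0 4;0 0 0 0 0 0 4;0 0 0 0 0 0 4"

```text
time: 20.45
tcp_pos: [0.579, 0.1702, 0.0253]
ee_rot: [-0.0, 0.999, -0.044, 0.0]
force: [-1.1, 0.4, 4.2]
grip_width: 0.0082
```

Run:
```python
from h import *
go(.5788,.170,.0252,-5)
```

```text
pos [0.579  0.1702 0.0253] yaw -5.0 tilt [0.0005 0.0001] -> shift mm (before turn) [-0.2  0.3  0.1] turn z deg 0.0 t 20.45 F [-1.1  0.4  4.2] w 0.0082
```

>>> move_arm:
  increments: "0 0 0 0 0 0 10;0 0 0 0 0 0 14;0 0 0 0 0 0 20;0 0 0 0 0 0 30;0 0 0 0 0 0 40"

```text
time: 20.95
tcp_pos: [0.5789, 0.1701, 0.0247]
ee_rot: [0.0, 0.999, -0.044, 0.0]
force: [0.3, -0.4, -0.0]
grip_width: 0.0396
```

>>> move_arm:
  increments: "0 0 0 0 0 0 40;0 0 -10 0 0 0 40;0 0 -25 0 0 0 40;0 0 -30 0 0 0 40;0 0 -25 0 0 0 40"

```text
time: 21.45
tcp_pos: [0.5793, 0.1703, 0.1171]
ee_rot: [-0.0, 0.999, -0.044, 0.001]
force: [0.8, 0.4, -0.7]
grip_width: 0.0403
```

Run:
```python
from h import *
im,c=shot("wrist","w23.png"); go(.419,-.22,.14,-5)
```

```text
pos [0.5819 0.1712 0.1219] yaw -5.0 tilt [0.0084 0.0025] -> shift mm (before turn) [-128.   403.8  -20.5] turn z deg 0.0 t 21.5 F [1.4 0.4 2.7] w 0.04
```

View pics/w23.png

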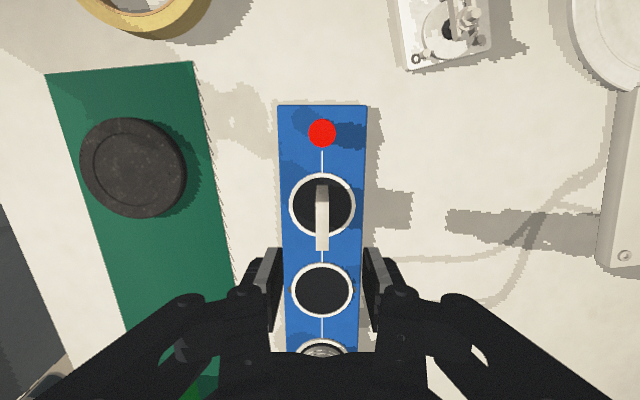

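>>> move_arm:
  increments: "-11 34 -6 0 0 0 60;-11 34 -6 0 0 0 60;-11 34 -6 0 0 0 60;-11 34 -6 0 0 0 60;-11 34 -6 0 0 0 60"

```text
time: 22.0
tcp_pos: [0.5088, 0.0043, 0.1458]
ee_rot: [-0.0, 0.999, -0.044, 0.001]
force: [0.5, -1.2, 1.0]
grip_width: 0.0599
```

>>> move_arm:
  increments: "-14 34 -4 0 0 0 60;-14 34 0 0 0 0 60;-14 34 0 0 0 0 60;-14 34 0 0 0 0 60;-14 34 0 0 0 0 60"

```text
time: 22.5
tcp_pos: [0.4241, -0.1589, 0.1497]
ee_rot: [0.0, 0.999, -0.044, 0.001]
force: [0.4, -0.3, 0.7]
grip_width: 0.0598
```

>>> move_arm:
  increments: "0 20 0 0 0 0 60;0 0 0 0 0 0 60;0 0 0 0 0 0 60;0 0 0 0 0 0 60;0 0 0 0 0 0 60"

```text
time: 23.0
tcp_pos: [0.4234, -0.1763, 0.1489]
ee_rot: [-0.0, 0.999, -0.042, 0.0]
force: [0.3, -0.5, -0.1]
grip_width: 0.0601
```

Run:
```python
from h import *
im,c=shot("wrist","w24.png"); go(.419,-.22,.14,-5)
```

```text
pos [ 0.4234 -0.1765  0.1489] yaw -4.88 tilt [0.     0.0001] -> shift mm (before turn) [-0.6 43.7  8.8] turn z deg 0.12 t 23.05 F [-0.1 -0.4  0.4] w 0.0601
```

View pics/w24.png

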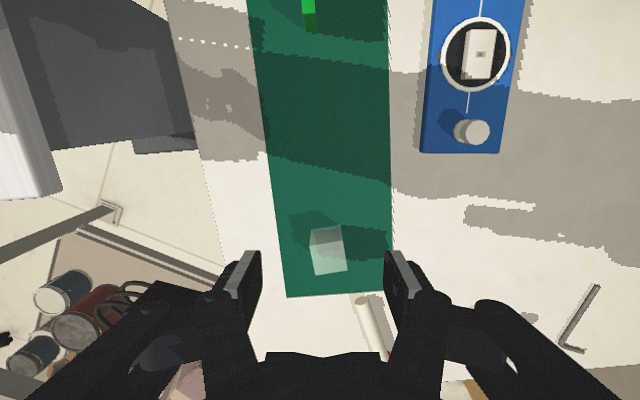

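Run:
```python
from h import *
im=cv2.imread("pics/w24.png"); crop(im,290,210,110,90,7,"w24c.png")
c=campose("wrist"); print("tube",onz(c,[[357,296],[377,294],[390,350]],.01)[:,:2])
```

```text
tube [[ 0.45011047 -0.28830286]
 [ 0.47091988 -0.28767436]
 [ 0.4827695  -0.35931904]]
```

View pics/w24c.png

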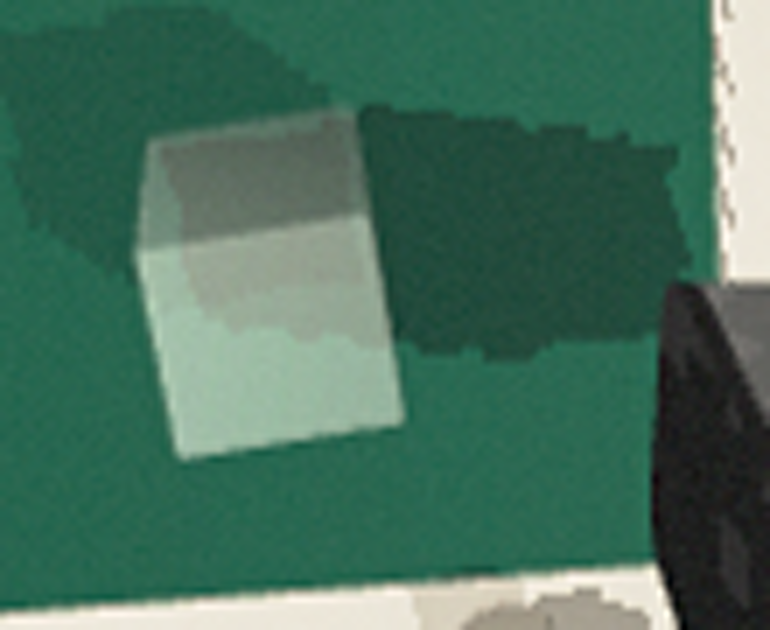

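Run:
```python
from h import *
c=campose("wrist")
q=np.array([[136,250],[366,213],[404,424],[180,460]])/7+[290,210]
P=onz(c,q,.042)[:,:2]; print(P,P.mean(0),*rect(q,c,.042))
for a,b in ((0,1),(3,2)): d=P[b]-P[a]; print(np.degrees(np.arctan2(d[1],d[0])),np.hypot(*d))
for a,b in ((3,0),(2,1)): d=P[b]-P[a]; print(np.degrees(np.arctan2(d[1],d[0]))-90,np.hypot(*d))
B=onz(c,np.array([[148,140],[352,105]])/7+[290,210],.002)[:,:2]; print("base edge",B)
go(P.mean(0)[0],P.mean(0)[1],.10,4)
```

```text
[[ 0.40890518 -0.21343583]
 [ 0.4379018  -0.21087336]
 [ 0.44082956 -0.24046383]
 [ 0.41173155 -0.24318876]] [ 0.42484202 -0.22699045] centre [ 0.4249 -0.2269] sides [29.2 29.9] long axis deg -84.6
5.050181327332822 0.029109620751342394
5.349955591670105 0.029225321405686337
5.42650834049293 0.02988687988404633
5.650610121826929 0.029734960351661878
base edge [[ 0.40894684 -0.2142652 ]
 [ 0.43835976 -0.21141404]]
pos [ 0.4234 -0.1765  0.1489] yaw -4.88 tilt [0.     0.0001] -> shift mm (before turn) [ 5.8 50.2 48.8] turn z deg -8.88 t 23.05 F [-0.1 -0.4  0.4] w 0.0601
```

>>> move_arm:
  increments: "3 25 15 0 0 0 60;3 25 15 0 0 0 60;0 0 15 0 0 -5 60;0 0 0 0 0 -5.2 60;0 0 0 0 0 0 60"

```text
time: 23.55
tcp_pos: [0.4245, -0.2273, 0.1032]
ee_rot: [-0.0, 0.999, 0.046, -0.001]
force: [-0.5, 0.8, 0.2]
grip_width: 0.06
```

>>> move_arm:
  increments: "0 0 0 0 0 0 60;0 0 0 0 0 0 60;0 0 0 0 0 0 60;0 0 0 0 0 0 60;0 0 0 0 0 0 60"

```text
time: 24.05
tcp_pos: [0.4247, -0.2279, 0.104]
ee_rot: [0.0, 0.999, 0.045, 0.0]
force: [0.6, 0.1, 0.6]
grip_width: 0.0601
```

Run:
```python
from h import *
im,c=shot("wrist","w25.png"); go(.4249,-.227,.011,5.3)
crop(im,240,180,160,160,4,"w25c.png")
```

```text
pos [ 0.4247 -0.228   0.104 ] yaw 5.19 tilt [ 0.0003 -0.0002] -> shift mm (before turn) [ 0.3 -1.  93. ] turn z deg -0.11 t 24.1 F [ 0.8 -0.2 -0.1] w 0.0597
```

View pics/w25c.png

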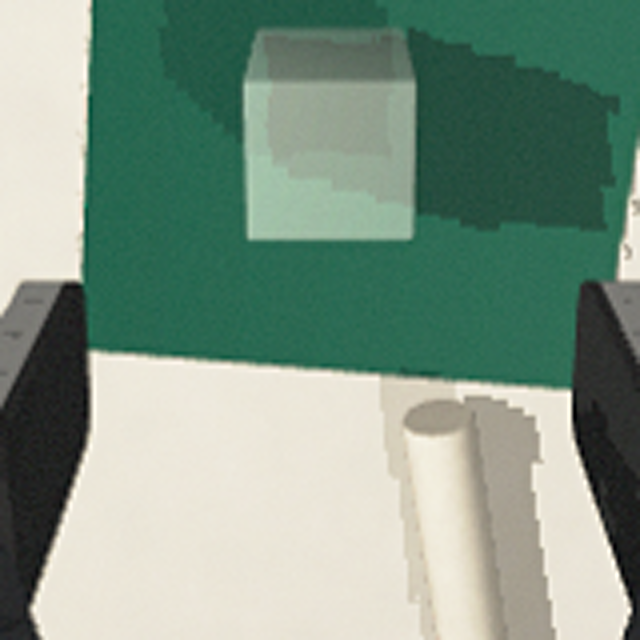

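Run:
```python
from h import *
c=campose("wrist")
print(*rect(np.array([[244,82],[415,80],[413,240],[248,240]])/4+[240,180],c,.042))
```

```text
centre [ 0.4248 -0.2268] sides [29.4 29.7] long axis deg -84.3
```

>>> move_arm:
  increments: "0.3 -1 25 0 0 0 60;0 0 25 0 0 0 60;0 0 25 0 0 0 60;0 0 12 0 0 0 60;0 0 5 0 0 0 60"

```text
time: 24.6
tcp_pos: [0.424, -0.2266, 0.0107]
ee_rot: [-0.0, 0.999, 0.045, -0.001]
force: [-0.8, 0.6, -0.4]
grip_width: 0.0602
```

>>> move_arm:
  increments: "0 0 0 0 0 0 60;0 0 0 0 0 0 45;0 0 0 0 0 0 38;0 0 0 0 0 0 33;0 0 0 0 0 0 30"

```text
time: 25.1
tcp_pos: [0.4252, -0.2271, 0.0124]
ee_rot: [0.0, 0.999, 0.045, 0.001]
force: [0.6, 0.5, 0.7]
grip_width: 0.0297
```

Run:
```python
from h import *
im,c=shot("wrist","w26.png"); go(.4249,-.227,.011,5.3)
crop(im,240,180,160,160,4,"w26c.png")
```

```text
pos [ 0.4252 -0.2271  0.0123] yaw 5.2 tilt [ 0.001  -0.0004] -> shift mm (before turn) [-0.3 -0.1  1.3] turn z deg -0.1 t 25.15 F [-0.8  0.6  1. ] w 0.0299
```

View pics/w26c.png

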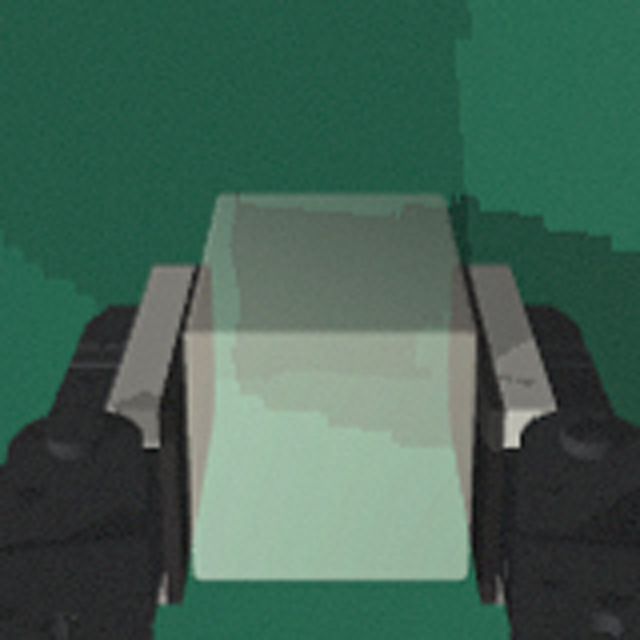

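Now grip and lift.

>>> move_arm:
  increments: "0 0 0 0 0 0 24;0 0 0 0 0 0 24;0 0 0 0 0 0 24;0 0 -5 0 0 0 24;0 0 -15 0 0 0 24"

```text
time: 25.65
tcp_pos: [0.4233, -0.2263, 0.0308]
ee_rot: [-0.001, 0.999, 0.045, -0.002]
force: [-0.1, -0.1, -0.4]
grip_width: 0.029
```

>>> move_arm:
  increments: "0 0 -25 0 0 0 24;0 0 -35 0 0 0 24;0 0 -20 0 0 0 24;0 0 0 0 0 5 24;0 0 0 0 0 5.2 24"

```text
time: 26.15
tcp_pos: [0.4251, -0.2271, 0.1127]
ee_rot: [0.0, 0.999, -0.045, 0.001]
force: [0.4, -0.3, 0.1]
grip_width: 0.0292
```

Run:
```python
from h import *
im,c=shot("wrist","w27.png"); go(.5716,.0906,.11,-5)
crop(im,240,180,160,160,4,"w27c.png")
```

```text
pos [ 0.4248 -0.2269  0.1122] yaw -5.4 tilt [ 0.0006 -0.0002] -> shift mm (before turn) [ 116.3 -329.9    2.3] turn z deg -0.4 t 26.2 F [ 0.1 -0.  -0. ] w 0.0295
```

View pics/w27c.png

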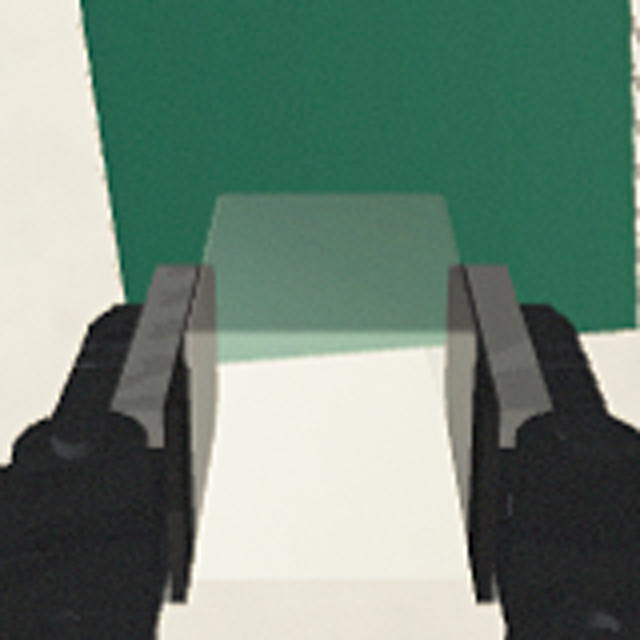

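>>> move_arm:
  increments: "11.5 -33 0 0 0 -0.4 24;11.5 -33 0 0 0 0 24;11.5 -33 0 0 0 0 24;11.5 -33 0 0 0 0 24;11.5 -33 0 0 0 0 24"

```text
time: 26.7
tcp_pos: [0.4956, -0.0659, 0.1116]
ee_rot: [0.0, 0.999, -0.039, -0.0]
force: [0.1, -0.3, -0.6]
grip_width: 0.0294
```

>>> move_arm:
  increments: "11.5 -33 0 0 0 0 24;11.5 -33 0 0 0 0 24;11.5 -33 0 0 0 0 24;11.5 -33 0 0 0 0 24;11.5 -27 0 0 0 0 24"

```text
time: 27.2
tcp_pos: [0.5656, 0.0889, 0.1114]
ee_rot: [-0.0, 0.999, -0.039, -0.0]
force: [-0.4, -0.3, 0.1]
grip_width: 0.0292
```

>>> move_arm:
  increments: "0 0 0 0 0 0 24;0 0 0 0 0 0 24;0 0 0 0 0 0 24;0 0 0 0 0 0 24;0 0 0 0 0 0 24"

```text
time: 27.7
tcp_pos: [0.5655, 0.0855, 0.1119]
ee_rot: [0.0, 0.999, -0.041, 0.0]
force: [0.0, -0.0, 0.1]
grip_width: 0.0293
```

Run:
```python
from h import *
im,c=shot("wrist","w28.png"); go(.5716,.0906,.025,-5)
o=r.observe();p=o["tcp_pos"];M=q2R(o["ee_rot"])
print(((onz(c,[[322.5,262.8],[322.5,325]],p[2]+.0297)-p)@M*1000)[:,:2])
for d in discs(im,c): print(*d)
```

```text
pos [0.5655 0.0858 0.1119] yaw -4.67 tilt [ 0.0002 -0.0003] -> shift mm (before turn) [ 5.6 -5.3 86.9] turn z deg 0.33 t 27.75 F [-0.2  0.5 -0.6] w 0.029
[[-1.36919804e-02 -1.54203360e+01]
 [ 4.14901342e-03  1.40866689e+01]]
[0.5717 0.0908] [46.8 47. ] [329.5 199.9]
```

View pics/w28.png

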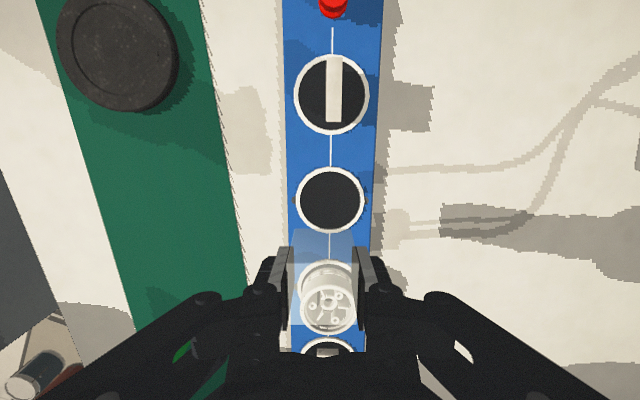

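>>> move_arm:
  increments: "5.6 -4.8 20 0 0 0.3 24;0 0 30 0 0 0 24;0 0 25 0 0 0 24;0 0 2 0 0 0 24;0 0 0 0 0 0 24"

```text
time: 28.25
tcp_pos: [0.5713, 0.0907, 0.0347]
ee_rot: [0.0, 0.999, -0.043, -0.0]
force: [1.0, 0.5, -0.2]
grip_width: 0.0289
```

Run:
```python
from h import *
go(.5717,.0901,.0253,-5)
```

```text
pos [0.5713 0.0907 0.0347] yaw -4.92 tilt [-0.0009 -0.0003] -> shift mm (before turn) [0.4 0.5 9.4] turn z deg 0.08 t 28.25 F [ 1.   0.5 -0.2] w 0.0289
```

>>> move_arm:
  increments: "0.2 0.4 4 0 0 0 24;0 0 3 0 0 0 24;0 0 1.6 0 0 0 24;0 0 0.4 0 0 0 24;0 0 0 0 0 0 24"

```text
time: 28.75
tcp_pos: [0.5719, 0.0906, 0.0261]
ee_rot: [-0.0, 0.999, -0.043, 0.0]
force: [-0.2, -0.0, 0.0]
grip_width: 0.0286
```

Run:
```python
from h import *
go(.5717,.0901,.0253,-5)
```

```text
pos [0.5719 0.0906 0.0261] yaw -4.9 tilt [0.0004 0.    ] -> shift mm (before turn) [-0.1  0.6  0.8] turn z deg 0.1 t 28.75 F [-0.2 -0.   0. ] w 0.0286
```

>>> move_arm:
  increments: "0 0.4 0.4 0 0 0 24;0 0 0.4 0 0 0 24;0 0 0.2 0 0 0 24;0 0 0 0 0 0 24;0 0 0 0 0 0 24"

```text
time: 29.25
tcp_pos: [0.5719, 0.0902, 0.0255]
ee_rot: [0.0, 0.999, -0.043, 0.0]
force: [-1.7, -0.7, 5.5]
grip_width: 0.029
```

Contact. Release and rise.

>>> move_arm:
  increments: "0 0 0 0 0 0 31;0 0 0 0 0 0 35;0 0 0 0 0 0 42;0 0 0 0 0 0 50;0 0 0 0 0 0 55"

```text
time: 29.75
tcp_pos: [0.5717, 0.0902, 0.0247]
ee_rot: [0.0, 0.999, -0.043, -0.0]
force: [-0.2, -0.0, -0.3]
grip_width: 0.0551
```

>>> move_arm:
  increments: "0 0 0 0 0 0 55;0 0 -10 0 0 0 55;0 0 -25 0 0 0 55;0 0 -35 0 0 0 55;0 0 -40 0 0 0 55"

```text
time: 30.25
tcp_pos: [0.5709, 0.0901, 0.1358]
ee_rot: [0.0, 0.999, -0.043, -0.001]
force: [1.4, 0.8, -0.8]
grip_width: 0.0548
```

>>> move_arm:
  increments: "0 0 -40 0 0 0 55;0 0 -20 0 0 0 55;0 0 0 0 0 0 55;0 0 0 0 0 0 55;0 0 0 0 0 0 55"

```text
time: 30.75
tcp_pos: [0.5708, 0.09, 0.1934]
ee_rot: [0.0, 0.999, -0.043, -0.001]
force: [-0.4, -0.0, -0.6]
grip_width: 0.0547
```

Run:
```python
from h import *
im,c=shot("wrist","w29.png"); go(.5716,.0906,.2,-5)
crop(im,240,0,160,266,2.25,"w29c.png")
im=r.camera("side"); crop(im,190,140,180,150,4.4,"s29.png")
```

```text
pos [0.5707 0.09   0.1932] yaw -4.9 tilt [-0.0028 -0.0005] -> shift mm (before turn) [ 0.8 -0.7 -6.8] turn z deg 0.1 t 30.8 F [-0.2  0.  -0. ] w 0.055
```

View pics/w29.png

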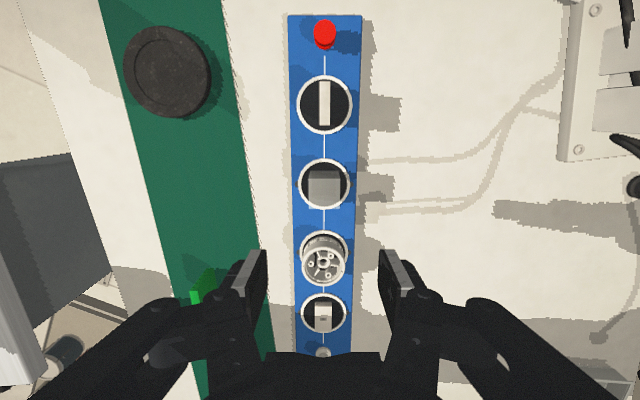

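View pics/s29.png

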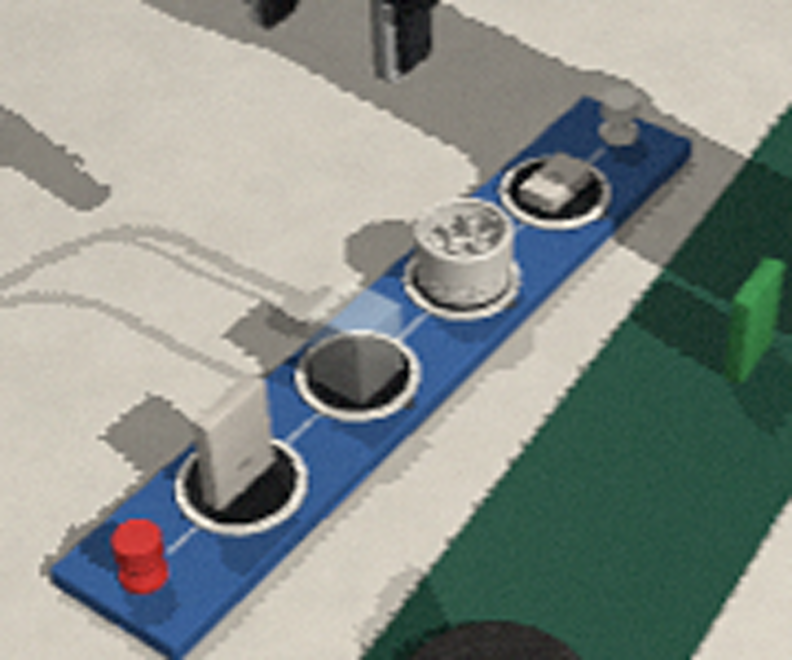

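Run:
```python
from h import *
im=cv2.imread("pics/w29.png")
crop(im,280,60,90,285,2.1,"z.png"); crop(im,290,65,70,85,6.5,"za.png"); crop(im,290,145,70,85,6.5,"zb.png"); crop(im,290,220,70,80,7,"zc.png")
cv2.imwrite("pics/zz.png",np.hstack([cv2.resize(im[65:150,290:360],None,fx=3.7,fy=3.7,interpolation=2),cv2.resize(im[145:230,290:360],None,fx=3.7,fy=3.7,interpolation=2),cv2.resize(im[220:305,290:360],None,fx=3.7,fy=3.7,interpolation=2)]))
```

```text
(no output)
```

View pics/zz.png

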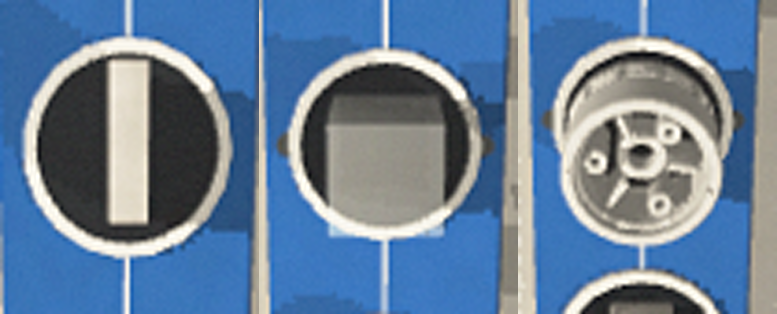

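Run:
```python
from h import *
c=campose("wrist"); f=lambda q,x0,y0,ox:(np.array(q,float)-[ox,0])/3.7+[x0,y0]
print("seats expected s1(.5787,.1703) s2(.5717,.0907) s3(.5647,.0110)")
print("tall",*rect(f([[106,59],[150,59],[148,224],[107,224]],290,65,0),c,.065))
print("clear",*rect(f([[327,124],[445,124],[444,237],[328,237]],290,145,259),c,.055))
q=f([[560,165],[722,165],[641,91],[641,245]],290,220,518); P=onz(c,q,.045)[:,:2]; print("drum",(P[0]+P[1])[0]/2,(P[2]+P[3])[1]/2,"diam",np.ptp(P[:2,0]),np.ptp(P[2:,1]))
im=cv2.imread("pics/w29.png")
for d in discs(im,c): print(*d)
r.close_job()
```

```text
seats expected s1(.5787,.1703) s2(.5717,.0907) s3(.5647,.0110)
tall centre [0.5791 0.1702] sides [ 9.7 35.2] long axis deg 85.1
clear centre [0.5723 0.0904] sides [29.6 29.8] long axis deg -4.8
drum 0.56469705864158 0.010832914955619471 diam 0.0454103588084247 0.04790080156568993
the job is handed in; nothing more can be done
```

All four pieces are on their seats in order of height from the red post, which is at the left. The tall block is on seat 1, the clear block on seat 2, the drum (moved from seat 1) on seat 3 and the flat block on seat 4. The job is handed in at about 31 s of the 96 s allowed.

- **Centring:** in the last wrist picture the tall block, clear block and drum measured within about 1 mm of their seat centres, with sizes matching those given to within about 2 mm. I checked the flat block by eye only; it looks centred. Its gripper position at release was within about 0.5 mm of the seat centre.
- **Upright:** the last side and wrist views show every piece standing as it did at the start, with the gripper clear of everything.
- **Left alone:** the lens cap and the green look-alike were never touched.
- **Failures or disagreements:** no grasp or placing failed. My first rough seat positions from the two fixed cameras differed from the wrist camera by up to about 8 mm. I used the wrist values, which agreed with each other and with the 80 mm seat spacing. The automatic seat finder returned nothing on the last picture because the pieces cover the seats, so I compared against the earlier seat positions.

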